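# Stop the timer, bring the salt round and hold the carousel

### The arm

A 6-joint arm with a two-finger parallel gripper is mounted at the origin on a cart in front of the work surface, level with it; the furniture and walls round the work are solid. World frame = base frame: x ahead of the robot, y to its left, z up, the work surface at z = 0. Lengths are in m, angles in rad, forces in N, time in s.
With the tool pointing down it reaches from about 0.325 to 0.775 m from the base axis. Payload 9.3 kg.
Tool frame: the origin (TCP) lies at the very end of the fingers, on their centre line; the grasp point (between the pads) lies 19 mm behind it (ctrl.grip_point_offset is the z of the grasp point in the tool frame, in m); z points along the fingers, y is the direction in which the jaws open and shut (so a half turn about z gives the same grasp; the last joint's range is limited). The gripper opens to 85 mm and grips with 20 to 120 N. Pads are 22 mm wide; open, the fingers measure 114 mm over their backs; the gripper's body (76 mm by 85 mm) begins 54 mm behind the grasp point. The pads swing forward as they close: fully open they stand 13 mm farther back than shut.
Start: joints at [-1.476, 0.259, 0.021, 1.334, 0, 1.418], TCP at [0.135, -0.533, 0.196] pointing down, gripper open.
Joint ranges: [-3.04, 3.04], [-0.91, 1.82], [-1.04, 1.36], [-1.92, 1.95], [-1.52, 1.45], [-3.14, 3.14]. Speed limits (rad/s): [2.22, 2.22, 2.79, 3.14, 3.14, 3.14].

### API

Orientations are given as a rotation vector (axis times angle).
In Python, from bench import ctrl gives the robot as it stands.
- The arm moves only by the tool apply_moves, never from a script. Its argument "rows" is a list of rows, each a list of 7 numbers: the turn, a rotation vector about the tool's x, y, z in degrees, then the shift along the tool's x, y, z in m, then the closure, from 0 (fully open) to 1 (shut). A call has 1 to 12 rows; each row is the pose to reach, as a shift and turn from the pose commanded when the call began, along the tool's axes at that moment; what a row does not reach only later rows make up. A row lasts 1/10 s, in which the tool goes at most 50 mm and 8.59 degrees, less where a joint would pass 70% of its speed; a pose out of reach is approached as far as the arm can. A call with a gripper value outside its range is refused whole. The fingers move at their own pace and stop on an object; "force" is the grip in N (left out, the last holds). Time passes only in rows, so rows that repeat a pose let the fingers close. It gives the time, the measured TCP pose, the force and the opening at its end, in the units of the state.
- ctrl.get_obs(): the state, without advancing time (a new reading comes with each control period).
- ctrl.get_image(name): name is "scene" or "top" or "wrist"; returns a dict with "pixels" (480x640x3 uint8, red, green, blue), "intrinsics" (3x3 intrinsics, pixels), "world_from_camera" (4x4, takes a point from camera to world coordinates). Camera axes: x right, y down, z forward; pixel columns grow to the right and rows downward; lengths in m; the calibration is good to about 2 mm. A picture is of the moment at which its call begins. There is no depth.
- ctrl.sign_off(): hands the job in, once; it reports no verdict.
Trained networks look in the newest picture that a camera, given by its name, has taken for a name from the list of things; names that differ only in an ending like _2 or _b are one class to them, and where a whole thing is asked for, a point or a joint stands for the part that bears it (a point fixed in the world has none). Each returns a list of dicts, best first, with "p" (0 to 1); they miss things now and then, are a little off and sometimes report something else, mostly with a low value. They report only what shows in the picture. A call takes as long as a camera call. They do not tell look-alikes from the thing itself.
- ctrl.regions_of(label, camera): "mask" (480x640 bool, what is visible of it) and "at" ([column, row] as shares, 0 to 1, of the picture: columns of its width, rows of its height, amid what is visible of it).
- ctrl.pinpoint(label, camera): "at" ([column, row] as shares, 0 to 1, of the picture: columns of its width, rows of its height: a listed point, or the origin of a listed thing).
The state is a dict: "time_s": time; "qpos": joint angles; "joint_velocities": joint speeds; "joint_torque": joint torques, N m; "ee_pos": TCP position; "orientation": TCP orientation; "contact_force": force on the tool from outside, world axes, zero at the start; "ft_torque": the same for the moment, N m; "gripper_width": finger opening in m.
Only numpy, scipy, OpenCV 4.12 (cv2) and the standard library are available. Lean on these libraries where they do the work, as an engineer would, in place of code of your own. Each camera call takes 0.05 s, during which the arm holds its last target.

### The job

The pan is ready for salt before the timer has run out: first stop the kitchen timer by turning its dial fully back to its zero stop. Then turn the spice carousel until its salt shaker stands squarely in the middle of the opening in its rail, and finish with the gripper still holding the turntable's knob and keeping it still, so that I can draw the shaker out with my free hand. Leave every jar standing in its ring and the other things where they are.

Things in the scene. Friction and masses are not known exactly. Their poses are not given: they have to be found in the camera images.
- carousel_base: fixed round wooden foot of the spice carousel, 182 mm across; never moves. Origin: on the worktop, on the carousel's upright axis. Its front is its own -x side (roughly toward the robot). A steel rail, 174 mm across, top 59 mm above the worktop, is fixed to it round the sides and back; its only opening, about 74 mm wide, is centred on the front: jars are drawn out there
- turntable: round wooden tray, 162 mm across, turning several full turns either way about the carousel's axis; friction about 0.02 N m, no spring or click stops. Origin: on the axis, 12 mm above the worktop. Five steel rings (inside 47 mm, 13 mm high) for jars stand on it every 72 degrees at 52 mm radius; the one on its own -x side is empty, the others hold a jar each. Knob in its middle
- knob (a point): middle of the turntable's round wooden knob, on the axis, 149 mm above the worktop. Knob 38 mm across, upright sides from 139 to 158 mm, top at 168 mm above the worktop; on a 13 mm post, one piece with the turntable. Jar caps round it reach 125 mm above the worktop, 28 mm and more from the axis. Cupboards and a microwave hang behind: from 0.48 m above the worktop, x over 0.58
- salt: salt shaker, loose in a ring of the turntable: 44 mm across and 90 mm tall, clear waisted body with a narrow domed cap; shorter than the other jars. Origin: centre of its underside, 20 mm above the worktop
- timer_dial (a joint): dial of the wind-up kitchen timer, rad: 0 is the zero stop; grows counter-clockwise seen from above, about 0.1 rad a minute, so turning it clockwise seen from above brings it back to the stop. Starts between 0.6 and 1.4, stays where it is left (friction 0.02 N m), does not run down by itself
- timer_grip (a point): on the kitchen timer's upright axis, 43 mm above the worktop, the height to grip the dial. Timer round, 61 mm across, 55 mm tall; the lower half, up to 25 mm above the worktop, sits on a suction foot 69 mm across and does not shift or turn; all above 26 mm is the dial, 60 mm across with rounded top
- jar_a: spice jar with wide flat screw cap, 41 mm across and 105 mm tall, loose in a ring of the turntable. Origin: centre of its underside
- jar_b: spice jar with wide flat screw cap, 41 mm across and 105 mm tall, loose in a ring of the turntable. Origin: centre of its underside
- jar_c: spice jar with wide flat screw cap, 41 mm across and 105 mm tall, loose in a ring of the turntable. Origin: centre of its underside
- spare_jar: spice jar, 41 mm across and 105 mm tall, standing on the worktop; bystander. Origin: centre of its underside
- spoon: teaspoon, 130 mm long, lying on the worktop; bystander. Origin: centre of its underside
- mug: mug with handle, 80 x 119 x 94 mm; bystander. Origin: centre of its underside
- lemon: lemon, 72 x 57 x 58 mm; bystander. Origin: centre of its underside
- mill: pepper mill, 58 mm across and 135 mm tall; bystander. Origin: centre of its underside
- jam: jam jar, 58 mm across and 85 mm tall; bystander. Origin: centre of its underside
- tin: tea tin, 69 x 66 x 109 mm; bystander. Origin: centre of its underside
- cup: espresso cup, 58 x 82 x 54 mm; bystander. Origin: centre of its underside
Not all that is in view belongs to the job. There is more than one size of the part that bears timer_dial; the job needs the larger.

How it is judged:
On the way, in this order (a step that is already met when the one before it is completed fails the run):
1. the timer's dial is back at its zero stop (value of joint timer_dial below 0.06 rad), for 0.2 s.
2. the salt shaker is at the rail's opening (y of salt in the frame of carousel_base between -0.009 and 0.009 m and x of salt in the frame of carousel_base below -0.038 m), for 0.2 s.
At the end, for the whole second after the job is handed in: timer dial within 0.06 rad of its zero stop; salt shaker upright (within 0.12 rad) in its ring, on the front side and within 9 mm of the middle line of the rail's opening; the fingers hold the turntable with more than 2 N and it stands still (under 0.06 rad/s) (all of step 2 and value of joint timer_dial below 0.06 rad and z of salt in the frame of carousel_base below 0.026 m and angle between salt's own z axis and vertical below 0.12 rad and contact force between the fingers and turntable above 2 N and angular speed of turntable below 0.06 rad/s and linear speed of salt below 0.02 m/s); the arm keeps its last pose, push and grip.
It fails at once if a jar on the carousel tips over or leaves its ring (angle between any of salt, jar_a, jar_b, jar_c's own z axis and vertical above 0.35 rad or z of any of salt, jar_a, jar_b, jar_c in the frame of carousel_base above 0.04 m).
It fails at once if another thing on the worktop is shifted by more than 30 mm (distance of any of spare_jar, spoon, mug, lemon, mill, jam, tin, cup from where it was at the start of the episode above 0.03 m).
It also fails if it takes over 72 s, if anything falls off the work surface, if the arm or the gripper's body presses on something with over 40 N, if the wrist force passes 120 N, or if a joint passes its speed limit or range.

## Working session

There is one attempt and no reset: what is moved stays moved. The work goes in short steps, Python scripts to look and compute and a tool call to move; the robot and the scene stay as the last step left them, time stands still between calls to the robot, and variables do not carry over. Pictures are saved under pics/ and viewed, and the job is handed in when it is done.

Besides the shell and the picture viewer there is one more tool, called after "Emit:" by a JSON object that holds its "method" and its "body". apply_moves: Moves the arm, as the interface text tells. Its arguments: {"type":"object","properties":{"rows":{"type":"array","items":{"type":"array","items":{"type":"number"}}},"force":{"type":"number"}},"required":["rows"]}

```bash
ls; mkdir -p pics; python3 - <<'E'
from bench import ctrl
import cv2
o=ctrl.get_obs();print({k:(v.tolist() if hasattr(v,'tolist') else v) for k,v in o.items()});print(ctrl.grip_point_offset)
for n in ["scene","top","wrist"]:
    im=ctrl.get_image(n);cv2.imwrite(f"pics/{n}0.png",im["pixels"][:,:,::-1])
    print(n,im["intrinsics"],im["world_from_camera"])
    for l in ["timer_grip","knob","salt","carousel_base","timer_dial","turntable"]:
        try:
            print(l,[(round(d["p"],2),round(d["at"][0]*640,1),round(d["at"][1]*480,1)) for d in ctrl.pinpoint(l,n)])
        except Exception as e: print(l,e)
E
```

```text
pics
{'time_s': 0.0, 'qpos': [-1.4755843239352715, 0.2591832853773086, 0.020738909790605276, 1.3337003706856039, 1.2643620305398912e-05, 1.4181969378626338], 'joint_velocities': [-0.0001687195551348123, -0.00019958803824850216, 4.410225103834805e-05, 0.0010547430182029595, 0.0007539492186334823, 0.001915868213309245], 'joint_torque': [0.0007753450336167589, -55.564666986465454, 34.45253849029541, 0.013738359266426414, -0.00017233263861271553, 3.570649823814165e-05], 'ee_pos': [0.13487291822366862, -0.5328582215061548, 0.19576204818997295], 'orientation': [-3.1161704793986336, -0.38809940858085895, -8.058535910061021e-05], 'contact_force': [-0.6231369762060424, -0.7856034670886826, -0.1882044789837859], 'ft_torque': [-0.04492881088432837, -0.04202619387779968, 0.0008318263388888368], 'gripper_width': 0.08540999049530695}
-0.0187
scene [[567.76681157   0.         313.78811567]
 [  0.         567.76681157 228.62471795]
 [  0.           0.           1.        ]] [[-0.63766555 -0.59420014  0.49021306  0.01696795]
 [-0.77029063  0.48697817 -0.41170937  0.45230274]
 [ 0.00591471 -0.64013941
[... 982 characters left out ...]
jar, knob, lemon, mill, mug, salt, spare_jar, spoon, timer_grip, tin, turntable
turntable [(0.61, 368.1, 280.0)]
wrist [[393.70490291   0.         317.18802347]
 [  0.         393.70490291 241.74596004]
 [  0.           0.           1.        ]] [[ 2.45361397e-01 -9.22268522e-01 -2.98694758e-01  2.11813381e-01]
 [-9.69431570e-01 -2.33276967e-01 -7.60545015e-02 -5.13035827e-01]
 [ 4.64065500e-04  3.08224967e-01 -9.51313384e-01  3.71997239e-01]
 [ 0.00000000e+00  0.00000000e+00  0.00000000e+00  1.00000000e+00]]
timer_grip []
knob []
salt []
carousel_base []
timer_dial it knows: carousel_base, cup, jam, jar, knob, lemon, mill, mug, salt, spare_jar, spoon, timer_grip, tin, turntable
turntable []
```

View pics/scene0.png

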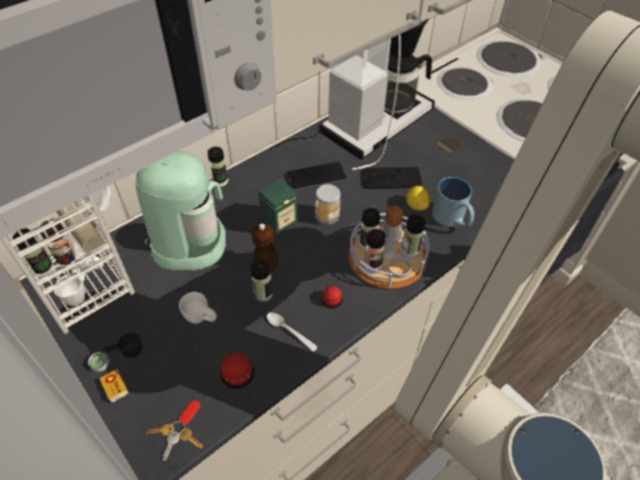

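View pics/top0.png

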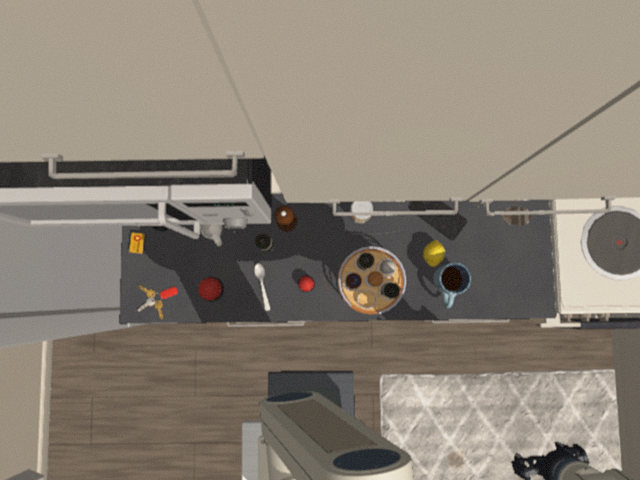

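```bash
python3 - <<'E'
import cv2,numpy as np
t=cv2.imread("pics/top0.png");s=cv2.imread("pics/scene0.png")
cv2.imwrite("pics/tcrop0.png",cv2.resize(t[215:335,180:340],(800,600),interpolation=cv2.INTER_CUBIC))
cv2.imwrite("pics/tcrop1.png",cv2.resize(t[225:345,300:460],(800,600),interpolation=cv2.INTER_CUBIC))
cv2.imwrite("pics/scrop1.png",cv2.resize(s[150:390,200:520],(800,600),interpolation=cv2.INTER_CUBIC))
E
```

```text
(no output)
```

View pics/tcrop0.png

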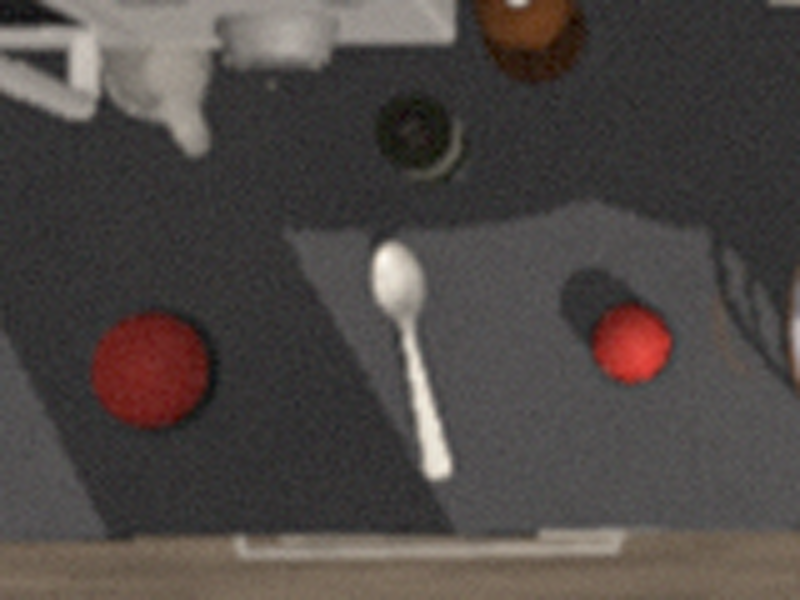

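View pics/tcrop1.png

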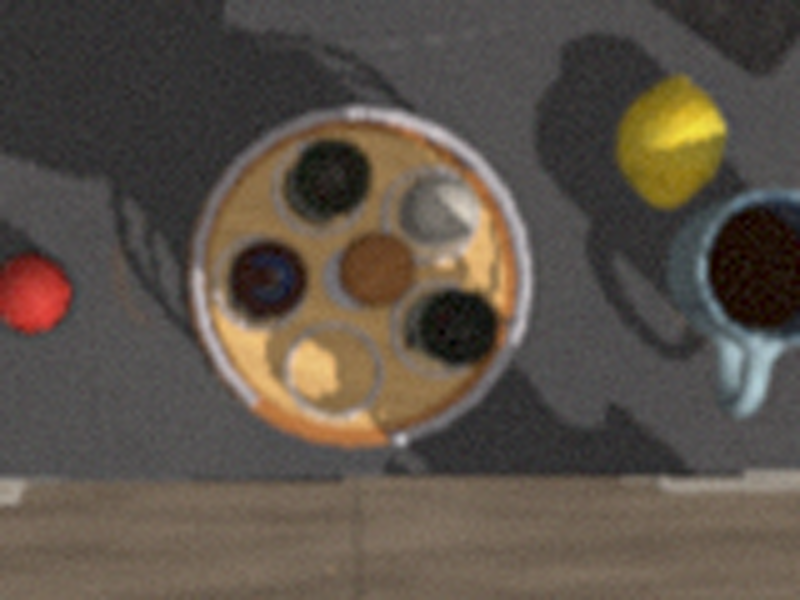

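View pics/scrop1.png

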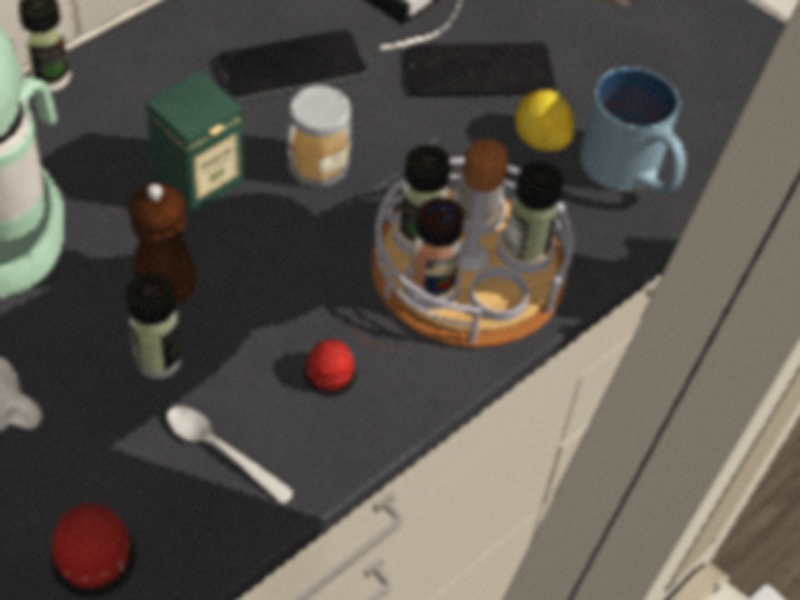

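Large dark‑red dome at top (209,289), scene (237,368); smaller bright‑red one at top (306,284), scene (333,296). The larger one is the timer the job needs: about 64 mm against 40 mm by pixel size. The salt is the silvery dome at top (388,267), with the other three caps flat and dark. The empty ring is at top (366,298). The rail opening runs about (350,305) to (380,313).

```bash
cat > h.py <<'E'
import numpy as np,cv2
from bench import ctrl
from scipy.spatial.transform import Rotation as R
def ray(im,u,v):
    K=im["intrinsics"];T=im["world_from_camera"]
    d=T[:3,:3]@np.linalg.solve(K,[u,v,1]);return T[:3,3],d
def atz(im,u,v,z):
    o,d=ray(im,u,v);return o+d*(z-o[2])/d[2]
def proj(im,p):
    T=im["world_from_camera"];c=T[:3,:3].T@(np.array(p)-T[:3,3]);q=im["intrinsics"]@c;return q[:2]/q[2]
def tri(rs):
    A=0;b=0
    for o,d in rs:
        d=d/np.linalg.norm(d);P=np.eye(3)-np.outer(d,d);A=A+P;b=b+P@o
    return np.linalg.solve(A,b)
def save(im,name,box=None):
    p=im["pixels"][:,:,::-1]
    if box: x0,y0,x1,y1=box;p=cv2.resize(p[y0:y1,x0:x1],(800,600),interpolation=cv2.INTER_CUBIC)
    cv2.imwrite("pics/"+name,p)
def st():
    o=ctrl.get_obs();r=R.from_rotvec(o["orientation"]).as_matrix()
    print("t",round(o["time_s"],2),"p",np.round(o["ee_pos"],4),"R",np.round(r,3).tolist(),"q6",np.round(o["qpos"],3).tolist(),"F",np.round(o["contact_force"],2),"M",np.round(o["ft_torque"],3),"w",round(o["gripper_width"],4));return o,r
E
python3 - <<'E'
from h import *
s=ctrl.get_image("scene");S={}
rs=ctrl.regions_of("timer_grip","scene")
t=ctrl.get_image("top");rt=ctrl.regions_of("timer_grip","top")
for im,r in((s,rs),(t,rt)):
    for d in r:
        ys,xs=np.nonzero(d["mask"]);print(round(d["p"],2),xs.mean(),ys.mean(),len(xs),xs.min(),xs.max(),ys.min(),ys.max(),[atz(im,xs.mean(),ys.mean(),z).round(4)[:2] for z in(.0275,.035,.043)])
print("tri timer",tri([ray(s,238.5,363.2),ray(t,205.4,288.8)]),atz(t,205.4,288.8,.043),atz(s,238.5,363.2,.043))
print("knob",tri([ray(s,392.6,215.2),ray(t,375.1,283.1)]),atz(t,375.1,283.1,.149),atz(s,392.6,215.2,.149))
for n,u,v,z in[("knobtop",375.2,279,.168),("end1",350.5,305.5,.059),("end2",380.5,313,.059),("ring",366,298.5,.025),("salttop",387.6,266.6,.107)]: print(n,atz(t,u,v,z).round(4))
E
```

```text
0.78 235.88206627680313 370.0877192982456 1026 220 253 351 388 [array([0.4972, 0.2459]), array([0.4937, 0.2474]), array([0.49 , 0.249])]
0.66 331.17021276595744 297.09840425531917 376 321 341 286 308 [array([ 0.5069, -0.0101]), array([ 0.5034, -0.0067]), array([ 0.4996, -0.0031])]
0.77 211.37996219281663 289.1531190926276 529 198 224 277 301 [array([0.5047, 0.2385]), array([0.5046, 0.2369]), array([0.5045, 0.2352])]
0.76 306.03083700440527 283.3700440528634 227 298 314 275 291 [array([ 0.5169, -0.0171]), array([ 0.5168, -0.0174]), array([ 0.5166, -0.0177])]
tri timer [0.50040489 0.24366557 0.05163103] [0.50564944 0.25124322 0.043     ] [0.49877294 0.23674374 0.043     ]
knob [ 0.51530476 -0.18916243  0.15869274] [ 0.51270345 -0.19245778  0.149     ] [ 0.52338282 -0.19346044  0.149     ]
knobtop [ 0.5223 -0.1913  0.168 ]
end1 [ 0.4568 -0.1345  0.059 ]
end2 [ 0.4364 -0.2127  0.059 ]
ring [ 0.4743 -0.178   0.025 ]
salttop [ 0.5552 -0.2291  0.107 ]
```

```bash
cat >> h.py <<'E'
def yawR(y): return np.array([[np.cos(y),np.sin(y),0],[np.sin(y),-np.cos(y),0],[0,0,-1.]])
def rel(p,yaw):
    o=ctrl.get_obs();r=R.from_rotvec(o["orientation"]).as_matrix()
    d=r.T@(np.array(p)-o["ee_pos"]);w=R.from_matrix(r.T@yawR(yaw)).as_rotvec()
    print("turn deg",np.degrees(w).round(2),"shift",d.round(4),"yaw now",np.degrees(np.arctan2(r[1,0],r[0,0])).round(2))
E
python3 - <<'E'
from h import *
st();rel([.42,-.25,.33],.248+1.1);rel([.49,.235,.26],2.79)
E
```

```text
t 1.1 p [ 0.1349 -0.5332  0.1964] R [[0.969, 0.245, 0.0], [0.245, -0.969, -0.0], [-0.0, 0.0, -1.0]] q6 [-1.476, 0.259, 0.022, 1.334, -0.0, 1.418] F [-0.05 -0.23  0.23] M [0.006 0.006 0.04 ] w 0.0857
turn deg [  0.     0.   -63.04] shift [ 0.3459 -0.2046 -0.1336] yaw now 14.2
turn deg [   0.      0.   -145.66] shift [ 0.5327 -0.6576 -0.0636] yaw now 14.2
```

Emit:
{"method": "apply_moves", "body": {"rows": [[0,0,0,0,0,-0.05,0],[0,0,0,0,0,-0.1,0],[0,0,-63,0.346,-0.205,-0.134,0],[0,0,-63,0.346,-0.205,-0.134,0],[0,0,-63,0.346,-0.205,-0.134,0],[0,0,-63,0.346,-0.205,-0.134,0],[0,0,-63,0.346,-0.205,-0.134,0],[0,0,-63,0.346,-0.205,-0.134,0],[0,0,-63,0.346,-0.205,-0.134,0],[0,0,-63,0.346,-0.205,-0.134,0],[0,0,-63,0.346,-0.205,-0.134,0],[0,0,-63,0.346,-0.205,-0.134,0]]}}

```text
time_s: 2.3
ee_pos: [0.4208, -0.2485, 0.3304]
orientation: [2.452, 1.963, -0.0]
contact_force: [-0.2, -0.4, -0.8]
gripper_width: 0.0856
```

```bash
python3 - <<'E'
from h import *
im=ctrl.get_image("wrist");save(im,"w1.png");st();rel([.46,.235,.26],2.79)
E
```

```text
t 2.35 p [ 0.4201 -0.2495  0.3303] R [[0.221, 0.975, -0.0], [0.975, -0.221, -0.0], [-0.0, -0.0, -1.0]] q6 [-0.708, 0.148, 0.214, 1.638, -0.0, 1.086] F [-0.3   0.32  0.24] M [ 0.017 -0.023  0.004] w 0.0856
turn deg [-2.00e-02 -0.00e+00 -8.26e+01] shift [ 0.4813 -0.068   0.0702] yaw now 77.25
```

View pics/w1.png

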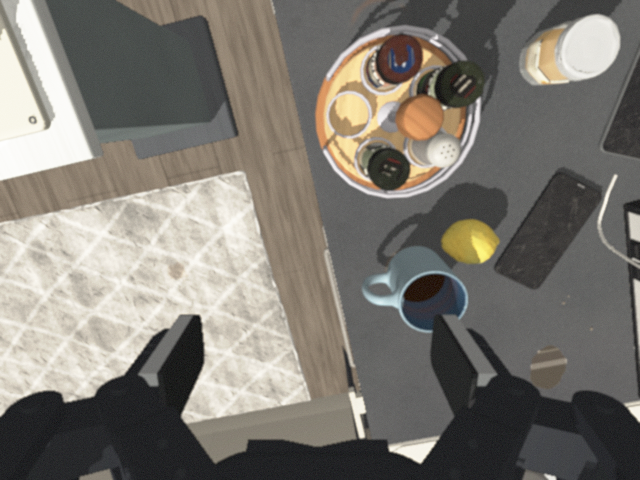

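The salt shaker (dome with holes) shows at (443,150), the knob at (419,117) and the empty ring at (351,113). Going on to the timer.

Emit:
{"method": "apply_moves", "body": {"rows": [[0,0,-82,0.48,-0.068,0.02,0],[0,0,-82,0.48,-0.068,0.02,0],[0,0,-82,0.48,-0.068,0.02,0],[0,0,-82,0.48,-0.068,0.02,0],[0,0,-82,0.48,-0.068,0.02,0],[0,0,-82,0.48,-0.068,0.02,0],[0,0,-82,0.48,-0.068,0.05,0],[0,0,-82,0.48,-0.068,0.07,0],[0,0,-82,0.48,-0.068,0.07,0],[0,0,-82,0.48,-0.068,0.07,0],[0,0,-82,0.48,-0.068,0.07,0],[0,0,-82,0.48,-0.068,0.07,0]]}}

```text
time_s: 3.55
ee_pos: [0.4603, 0.2327, 0.2598]
orientation: [-0.569, -3.088, 0.002]
contact_force: [-0.8, -0.9, 0.6]
gripper_width: 0.0855
```

```bash
python3 - <<'E'
from h import *
im=ctrl.get_image("wrist");save(im,"w2.png");st()
for d in ctrl.pinpoint("timer_grip","wrist"): 
  u,v=d["at"][0]*640,d["at"][1]*480;print(d["p"],u,v,atz(im,u,v,.043))
for d in ctrl.regions_of("timer_grip","wrist"):
    m=d["mask"].astype(np.uint8);c=max(cv2.findContours(m,0,1)[0],key=cv2.contourArea);e=cv2.fitEllipse(c);print(d["p"],e,atz(im,*e[0],.03),atz(im,*e[0],.043))
for p in [(.503,.242,.043),(.503,.242,.055)]:print(proj(im,p))
E
```

```text
t 3.6 p [0.4605 0.2322 0.2604] R [[-0.934, 0.357, -0.0], [0.357, 0.934, -0.001], [0.0, -0.001, -1.0]] q6 [0.304, 0.189, 0.09, 1.472, -0.0, 0.67] F [ 0.19 -0.14  0.85] M [-0.05   0.     0.038] w 0.0853
0.91 134.91199999999998 318.384 [ 0.51653794 -0.00645351  0.043     ]
0.71 344.512 232.89600000000002 [0.50595098 0.24601428 0.043     ]
0.36 48.32 388.608 [ 0.56273459 -0.14878171  0.043     ]
0.67 ((342.06671142578125, 224.59837341308594), (59.39808654785156, 63.11613082885742), 167.40736389160156) [0.50025256 0.24615941 0.03      ] [0.49664262 0.2466587  0.043     ]
0.56 ((141.3840789794922, 307.8102722167969), (36.86581802368164, 45.578521728515625), 50.2279052734375) [ 0.51145577 -0.00178592  0.03      ] [0.50748661 0.00666349 0.043     ]
[339.9125211 231.665826 ]
[340.53721799 235.0062293 ]
```

View pics/w2.png

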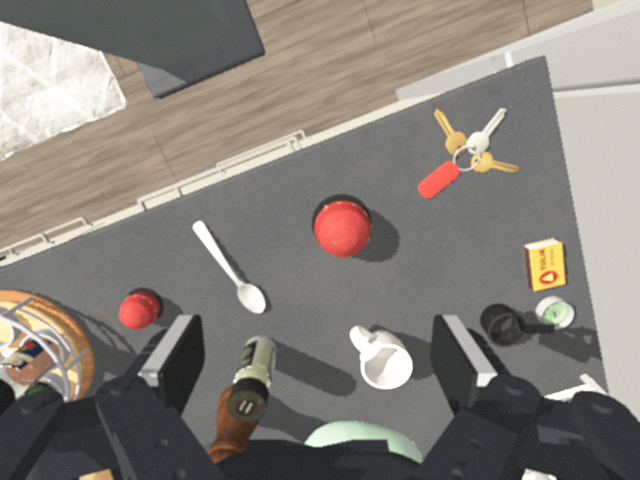

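```bash
python3 - <<'E'
from h import *
from scipy.optimize import least_squares
im=ctrl.get_image("wrist");t=ctrl.get_image("top");s=ctrl.get_image("scene")
save(im,"w2c.png",(262,159,422,279))
def red(i):
    p=i["pixels"].astype(int);return ((p[...,0]>60)&(p[...,0]>2.2*p[...,1])&(p[...,0]>2.2*p[...,2])).astype(np.uint8)
a=np.linspace(0,2*np.pi,60,endpoint=False)
P=np.concatenate([np.c_[r*np.cos(a),r*np.sin(a),0*a+z] for r,z in((30,26),(30,40),(27,48),(20,53),(8,55))])/1000
obs=[]
for i,g in((im,(342,228)),(t,(209,289)),(s,(236,369))):
    n,l,stt,c=cv2.connectedComponentsWithStats(red(i));k=l[g[1],g[0]];print(stt[k],c[k]);obs.append((i,c[k],stt[k][4]))
def pc(i,x):
    h=cv2.convexHull(np.array([proj(i,p+[x[0],x[1],0]) for p in P],np.float32));m=cv2.moments(h);return np.array([m["m10"],m["m01"]])/m["m00"],m["m00"]
for i,c,A in obs:
    r=least_squares(lambda x:pc(i,x)[0]-c,[.503,.243]);print(r.x,pc(i,r.x)[1],A)
for l,u in zip(*[["x"],["y"]]):pass
E
```

```text
[ 315  199   55   56 2070] [343.97342995 226.9826087 ]
[198 278  24  23 414] [209.73913043 288.80676329]
[222 352  30  33 782] [236.35294118 367.68158568]
[0.5039082  0.24632165] 2615.9358103517443 2070
[0.50568311 0.24159536] 416.6412708100397 414
[0.49816194 0.2432459 ] 789.8786846678704 782
```

View pics/w2c.png

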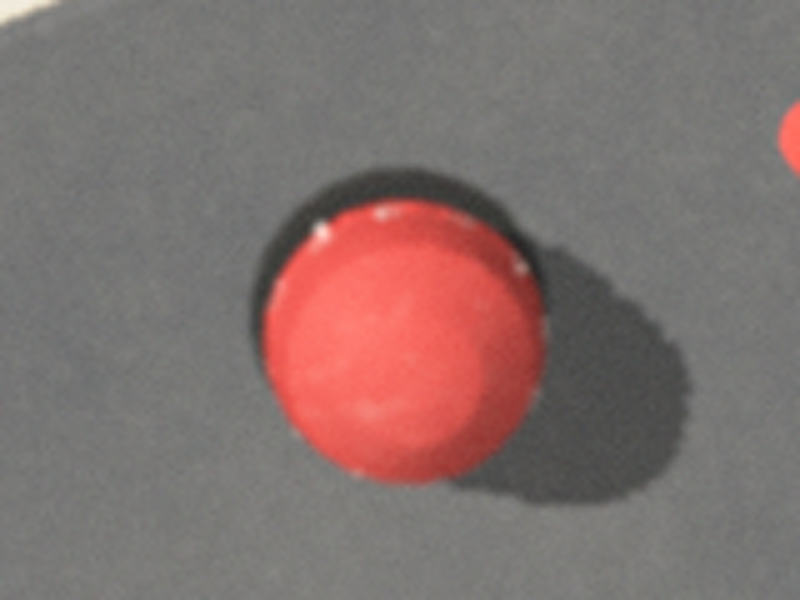

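Confirmed: the large dome with dial marks, axis about (0.503, 0.244).

```bash
python3 - <<'E'
from h import *
rel([.503,.244,.026],2.79)
E
```

```text
turn deg [ 0.03  0.05 -0.79] shift [-0.0353  0.0259  0.235 ] yaw now 159.06
```

Emit:
{"method": "apply_moves", "body": {"rows": [[0,0,0,-0.035,0.026,0.03,0],[0,0,0,-0.035,0.026,0.08,0],[0,0,0,-0.035,0.026,0.13,0],[0,0,0,-0.035,0.026,0.17,0],[0,0,0,-0.035,0.026,0.2,0],[0,0,0,-0.035,0.026,0.22,0],[0,0,0,-0.035,0.026,0.235,0],[0,0,0,-0.035,0.026,0.235,0]], "force": 20}}

```text
time_s: 4.65
ee_pos: [0.5011, 0.2444, 0.0238]
orientation: [-0.569, -3.087, 0.002]
contact_force: [0.6, -0.4, 0.6]
gripper_width: 0.0857
```

```bash
python3 - <<'E'
from h import *
im=ctrl.get_image("wrist");save(im,"w3.png");st()
E
```

```text
t 4.7 p [0.5019 0.2447 0.0251] R [[-0.934, 0.356, -0.001], [0.356, 0.934, -0.0], [0.001, -0.001, -1.0]] q6 [0.303, 0.378, -0.263, 0.932, -0.0, 0.668] F [-0.34  0.45  0.74] M [ 0.053  0.028 -0.045] w 0.0856
```

View pics/w3.png

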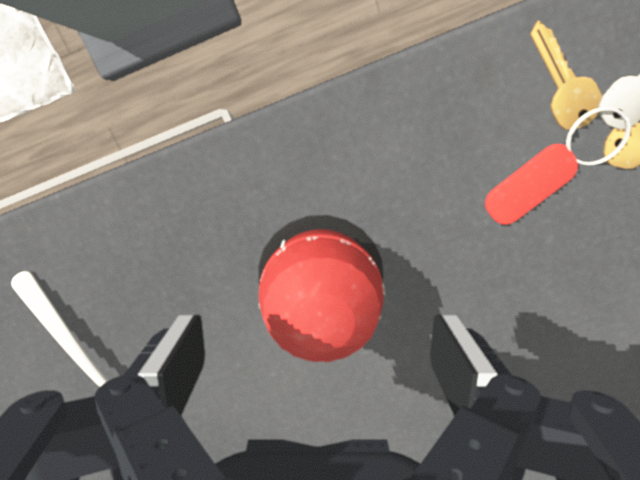

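```bash
python3 - <<'E'
from h import *
im=ctrl.get_image("wrist")
o,r=st()
for z in(.025,.043,.055):print(proj(im,[*o["ee_pos"][:2],z]))
def red(i):
    p=i["pixels"].astype(int);return ((p[...,0]>60)&(p[...,0]>2.2*p[...,1])&(p[...,0]>2.2*p[...,2])).astype(np.uint8)
n,l,s,c=cv2.connectedComponentsWithStats(red(im));k=l[280,320];print(s[k],c[k])
from scipy.optimize import least_squares
a=np.linspace(0,2*np.pi,60,endpoint=False)
P=np.concatenate([np.c_[q*np.cos(a),q*np.sin(a),0*a+z] for q,z in((30,26),(30,40),(27,48),(20,53),(8,55))])/1000
def bb(x):
    q=np.array([proj(im,p+[x[0],x[1],0]) for p in P]);return np.r_[q.min(0),q.max(0)]
obs=np.r_[s[k][:2],s[k][:2]+s[k][2:4]]
f=least_squares(lambda x:bb(x)-obs,[.503,.244]);print(f.x,f.fun,obs)
print(r.T@(np.r_[f.x,0]-o["ee_pos"]))
E
```

```text
t 4.75 p [0.5024 0.245  0.026 ] R [[-0.934, 0.356, 0.0], [0.356, 0.934, 0.0], [-0.0, 0.0, -1.0]] q6 [0.304, 0.377, -0.262, 0.932, 0.0, 0.668] F [-0.42 -0.28  1.38] M [ 0.013 -0.003  0.017] w 0.0856
[316.48693957 285.33885027]
[316.33837073 302.03763297]
[316.22195042 315.12299722]
[     0      0    640    480 294909] [317.20840666 238.31546681]
[0.46965932 0.25926181] [ 249.04449262  146.95633678 -248.64239027 -191.30698275] [  0   0 640 480]
[0.0357122  0.00162611 0.02596619]
```

```bash
python3 - <<'E'
from h import *
from scipy.optimize import least_squares
im=ctrl.get_image("wrist")
o,r=st()
a=np.linspace(0,2*np.pi,60,endpoint=False)
P=np.concatenate([np.c_[q*np.cos(a),q*np.sin(a),0*a+z] for q,z in((30,26),(30,40),(27,48),(20,53),(8,55))])/1000
def bb(x):
    q=np.array([proj(im,p+[x[0],x[1],0]) for p in P]);return np.r_[q.min(0),q.max(0)]
obs=np.array([260,231,384,361])
f=least_squares(lambda x:bb(x)-obs,[.503,.244]);print(f.x,f.fun)
print(r.T@(np.r_[f.x,0]-o["ee_pos"]))
E
```

```text
t 4.8 p [0.5028 0.2453 0.0264] R [[-0.935, 0.356, 0.001], [0.356, 0.935, 0.0], [-0.001, 0.001, -1.0]] q6 [0.304, 0.376, -0.261, 0.932, -0.0, 0.668] F [ 0.77 -0.24 -0.53] M [ 0.046  0.053 -0.012] w 0.0854
[0.50549511 0.24709671] [-4.26881111 -1.51272509  4.26657648  2.18059379]
[-0.00185187  0.00266941  0.02645012]
```

Emit:
{"method": "apply_moves", "body": {"rows": [[0,0,0,-0.001,0.002,0,0],[0,0,0,-0.001,0.002,0,0.3],[0,0,0,-0.001,0.002,0,0.6],[0,0,0,-0.001,0.002,0,1],[0,0,0,-0.001,0.002,0,1],[0,0,0,-0.001,0.002,0,1],[0,0,0,-0.001,0.002,0,1],[0,0,0,-0.001,0.002,0,1]], "force": 25}}

```text
time_s: 5.6
ee_pos: [0.5037, 0.2469, 0.0253]
orientation: [-0.567, -3.09, 0.0]
contact_force: [-0.5, -0.1, -0.1]
gripper_width: 0.0003
```

```bash
python3 - <<'E'
from h import *
st()
E
```

```text
t 5.6 p [0.5037 0.2469 0.0253] R [[-0.935, 0.355, -0.0], [0.355, 0.935, -0.0], [0.0, -0.0, -1.0]] q6 [0.306, 0.381, -0.257, 0.933, 0.0, 0.669] F [-0.47 -0.15 -0.14] M [-0.022  0.019 -0.011] w 0.0003
```

```bash
python3 - <<'E'
from h import *
im=ctrl.get_image("wrist");save(im,"w4.png")
im=ctrl.get_image("scene");save(im,"s4.png",(140,240,380,420))
E
```

```text
(no output)
```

View pics/w4.png

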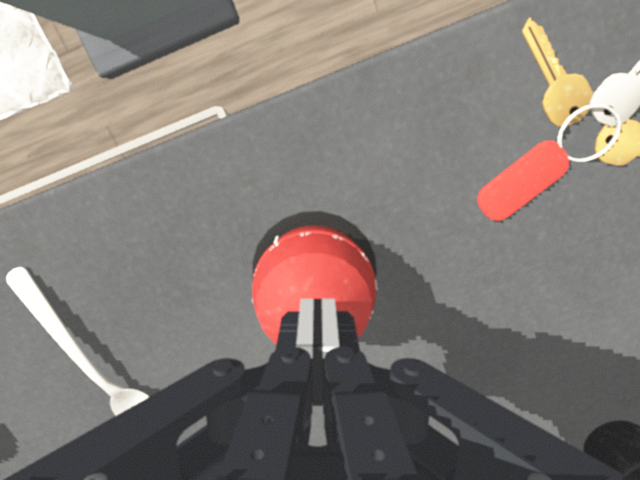

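View pics/s4.png

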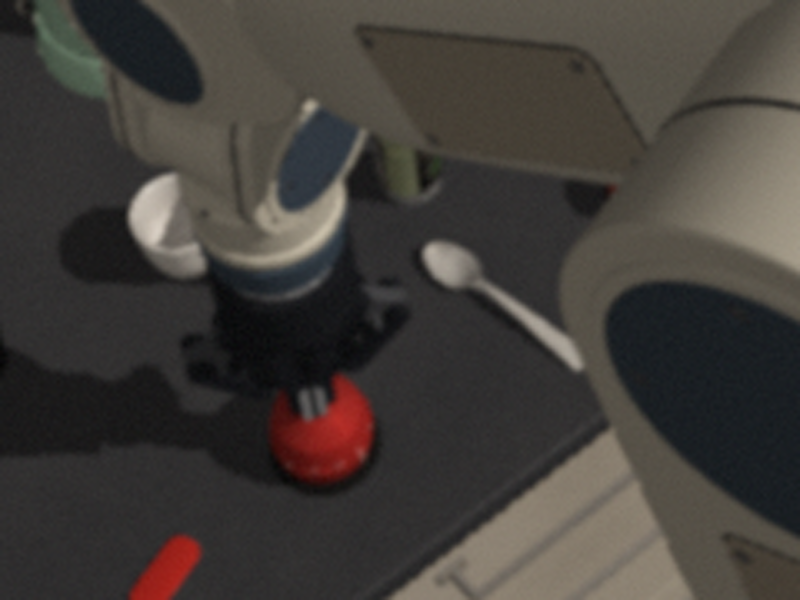

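```bash
python3 - <<'E'
from h import *
w=ctrl.get_image("wrist");s=ctrl.get_image("scene");t=ctrl.get_image("top");o,r=st()
save(t,"t5.png",(150,230,270,320));save(w,"w5.png",(240,200,400,320));save(s,"s5.png",(196,330,276,390))
for z in(.0,.025,.043,.06,.08):
    p=[*o["ee_pos"][:2],z];print(z,proj(w,p).round(1),proj(s,p).round(1),proj(t,p).round(1))
print(w["world_from_camera"].round(4))
# camera pose in tool frame
T=np.eye(4);T[:3,:3]=r;T[:3,3]=o["ee_pos"];print((np.linalg.inv(T)@w["world_from_camera"]).round(4))
E
```

```text
t 5.85 p [0.5037 0.2469 0.0254] R [[-0.935, 0.355, -0.0], [0.355, 0.935, 0.0], [0.0, -0.0, -1.0]] q6 [0.306, 0.38, -0.257, 0.933, 0.0, 0.669] F [ 0.58 -0.27  0.28] M [-0.035  0.048 -0.011] w 0.0003
0.0 [315.7 265.6] [235.  374.2] [210.4 289.7]
0.025 [315.4 284.4] [233.7 368.6] [208.5 289.6]
0.043 [315.2 301. ] [232.8 364.5] [207.  289.5]
0.06 [315. 320.] [231.8 360.4] [205.6 289.4]
0.08 [314.6 348. ] [230.7 355.6] [203.9 289.4]
[[ 0.3551  0.8901  0.2858  0.4308]
 [ 0.9348 -0.3377 -0.1097  0.2757]
 [-0.0012  0.3061 -0.952   0.201 ]
 [ 0.      0.      0.      1.    ]]
[[ 1.000e-04 -9.520e-01 -3.062e-01  7.840e-02]
 [ 1.000e+00  5.000e-04 -1.100e-03  1.000e-03]
 [ 1.200e-03 -3.062e-01  9.520e-01 -1.756e-01]
 [ 0.000e+00  0.000e+00  0.000e+00  1.000e+00]]
```

View pics/s5.png

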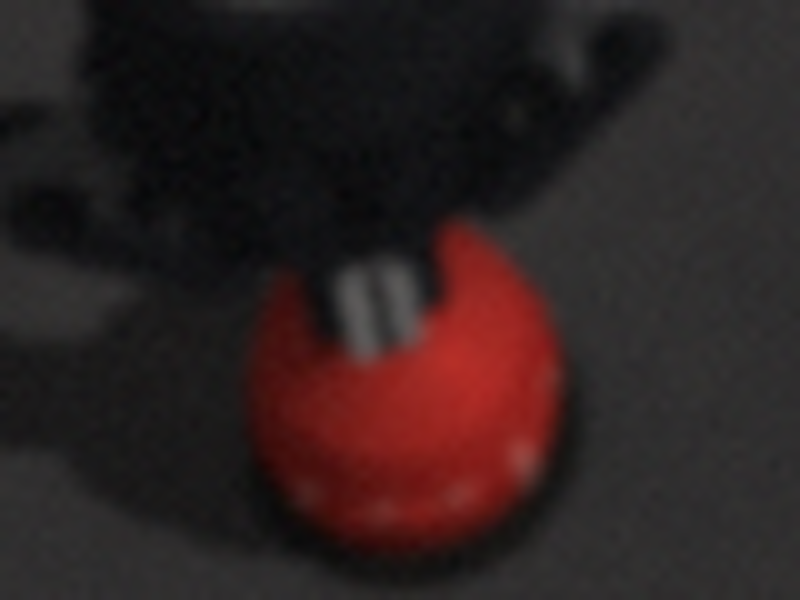

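View pics/w5.png

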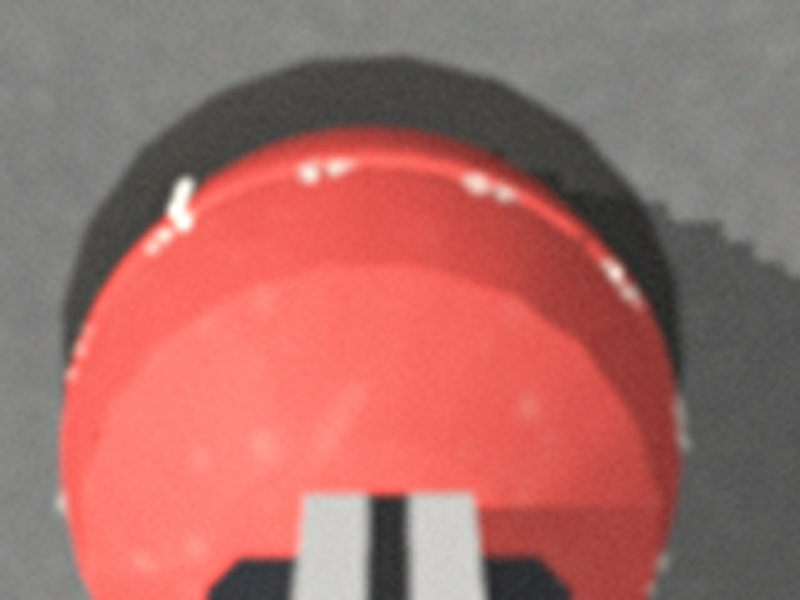

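```bash
python3 - <<'E'
from h import *
w=ctrl.get_image("wrist");s=ctrl.get_image("scene");o,r=st()
for ax in(-.011,0,.011):
  for z in(.025,.04,.05,.06,.07):
    p=o["ee_pos"]+r@np.array([ax,0,o["ee_pos"][2]-z]);print(ax,z,proj(w,p).round(1),proj(s,p).round(1))
# timer from rays: dial/base rim etc
for im,u,v in((w,316,211),(w,253,262),(w,376,276)):print(atz(im,u,v,0))
print("tri tip",tri([ray(w,318,299),ray(s,233.5,365.5)]))
E
```

```text
t 5.95 p [0.5037 0.2469 0.0254] R [[-0.935, 0.355, 0.0], [0.355, 0.935, 0.0], [-0.0, 0.0, -1.0]] q6 [0.306, 0.38, -0.257, 0.933, 0.0, 0.669] F [0.47 0.1  0.05] M [ 0.007 -0.043  0.015] w -0.0001
-0.011 0.025 [315.5 304.8] [232.4 363.7]
-0.011 0.04 [315.3 319.8] [231.6 360.3]
-0.011 0.05 [315.2 331.2] [231.1 357.9]
-0.011 0.06 [315.  343.9] [230.5 355.5]
-0.011 0.07 [314.9 358.2] [230.  353.1]
0 0.025 [315.4 284.4] [233.7 368.6]
0 0.04 [315.3 298. ] [232.9 365.1]
0 0.05 [315.1 308.4] [232.4 362.8]
0 0.06 [315. 320.] [231.8 360.4]
0 0.07 [314.8 333.1] [231.3 358. ]
0.011 0.025 [315.4 263.2] [235.  373.5]
0.011 0.04 [315.2 275.4] [234.2 370.1]
0.011 0.05 [315.1 284.7] [233.7 367.8]
0.011 0.06 [314.9 295.1] [233.2 365.4]
0.011 0.07 [314.8 306.9] [232.6 363. ]
[0.47514725 0.25797558 0.        ]
[0.48959151 0.21570813 0.        ]
[0.52122156 0.27584124 0.        ]
tri tip [0.49619359 0.25009313 0.05566812]
```

The fingers shut just above the dome with no contact. Triangulating from the wrist and scene cameras puts the shut tips at z≈0.058, about 33 mm above the reported TCP z. I'll open, go lower while watching the force, and look again.

Emit:
{"method": "apply_moves", "body": {"rows": [[0,0,0,0,0,0,0],[0,0,0,0,0,0,0],[0,0,0,0,0,0,0],[0,0,0,0,0,0,0],[0,0,0,0,0,0,0],[0,0,0,0,0,0.005,0],[0,0,0,0,0,0.01,0],[0,0,0,0,0,0.015,0],[0,0,0,0,0,0.02,0],[0,0,0,0,0,0.02,0]]}}

```text
time_s: 6.95
ee_pos: [0.5031, 0.2467, 0.0044]
orientation: [-0.567, -3.089, 0.001]
contact_force: [0.6, -0.7, 0.1]
gripper_width: 0.0854
```

```bash
python3 - <<'E'
from h import *
w=ctrl.get_image("wrist");s=ctrl.get_image("scene");o,r=st()
save(w,"w6.png");save(s,"s6.png",(156,300,316,420))
E
```

```text
t 7.05 p [0.5036 0.2469 0.0052] R [[-0.935, 0.355, -0.0], [0.355, 0.935, -0.0], [0.0, -0.0, -1.0]] q6 [0.306, 0.4, -0.285, 0.886, 0.0, 0.669] F [-0.18  0.04  0.19] M [-0.019  0.028 -0.034] w 0.0855
```

View pics/w6.png

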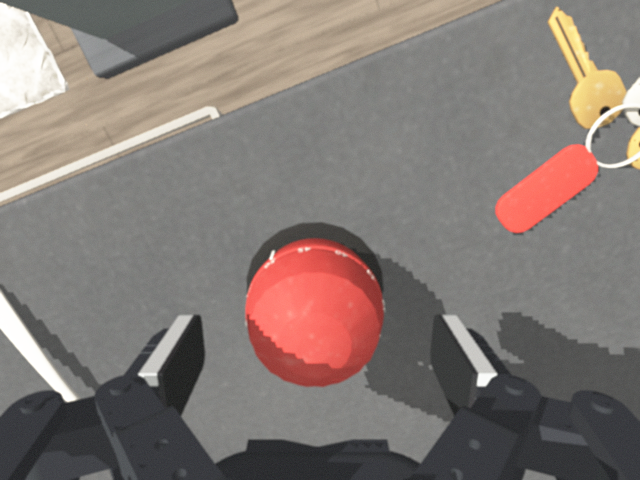

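View pics/s6.png

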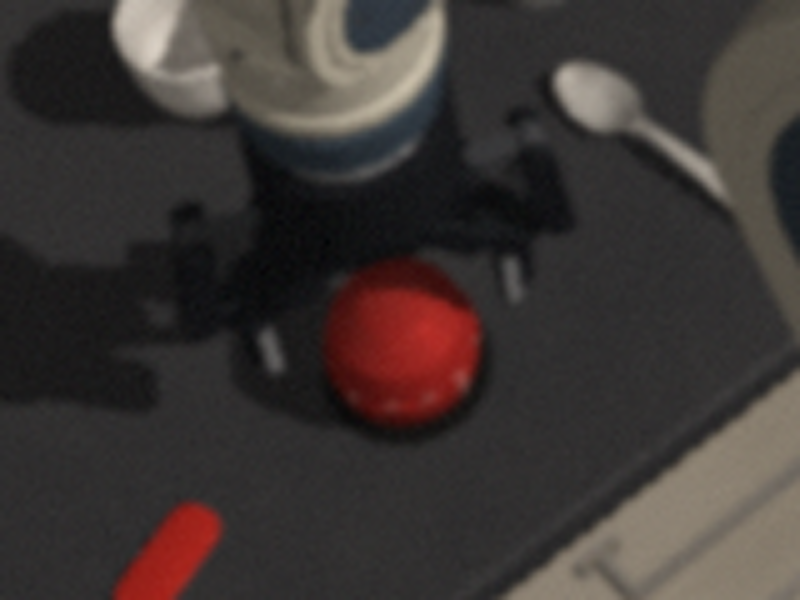

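Emit:
{"method": "apply_moves", "body": {"rows": [[0,0,0,0,0,0.006,0],[0,0,0,0,0,0.012,0],[0,0,0,0,0,0.018,0],[0,0,0,0,0,0.018,0.1],[0,0,0,0,0,0.018,0.2],[0,0,0,0,0,0.018,0.3],[0,0,0,0,0,0.018,0.5],[0,0,0,0,0,0.018,1],[0,0,0,0,0,0.018,1],[0,0,0,0,0,0.018,1]]}}

```text
time_s: 8.05
ee_pos: [0.5032, 0.2452, -0.012]
orientation: [0.569, 3.089, -0.005]
contact_force: [-3.0, -8.1, 8.6]
gripper_width: 0.0563
```

```bash
python3 - <<'E'
from h import *
w=ctrl.get_image("wrist");o,r=st()
save(w,"w7.png")
E
```

```text
t 8.1 p [ 0.5032  0.2451 -0.012 ] R [[-0.934, 0.356, -0.0], [0.356, 0.934, -0.003], [-0.001, -0.003, -1.0]] q6 [0.305, 0.417, -0.31, 0.846, -0.003, 0.669] F [-4.86 -8.57  8.25] M [-2.228  0.907 -0.117] w 0.0564
```

View pics/w7.png

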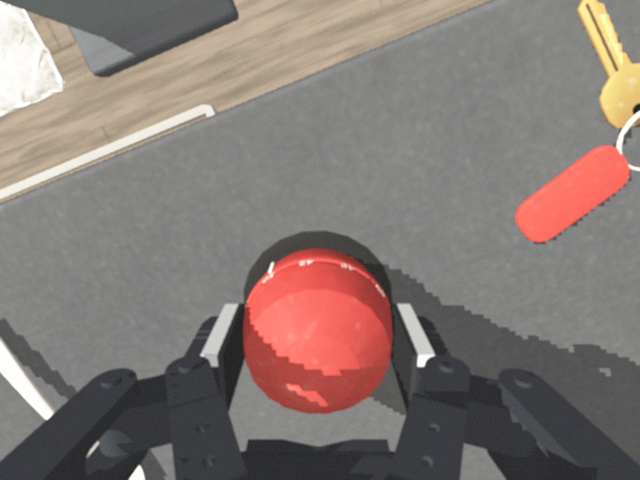

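Emit:
{"method": "apply_moves", "body": {"rows": [[0,0,6,0,-0.001,0,1],[0,0,12,0,-0.002,0,1],[0,0,18,0,-0.002,0,1],[0,0,24,0,-0.002,0,1],[0,0,24,0,-0.002,0,1]]}}

```text
time_s: 8.6
ee_pos: [0.5038, 0.2464, -0.0119]
orientation: [1.201, 2.902, 0.005]
contact_force: [1.8, 6.7, 0.3]
gripper_width: 0.0565
```

```bash
python3 - <<'E'
from h import *
w=ctrl.get_image("wrist");o,r=st()
save(w,"w8.png")
E
```

```text
t 8.65 p [ 0.5038  0.2463 -0.0119] R [[-0.709, 0.705, 0.002], [0.705, 0.709, 0.002], [0.0, 0.003, -1.0]] q6 [0.304, 0.416, -0.311, 0.841, 0.002, 1.086] F [2.37 6.95 1.97] M [0.843 0.076 0.   ] w 0.0566
```

View pics/w8.png

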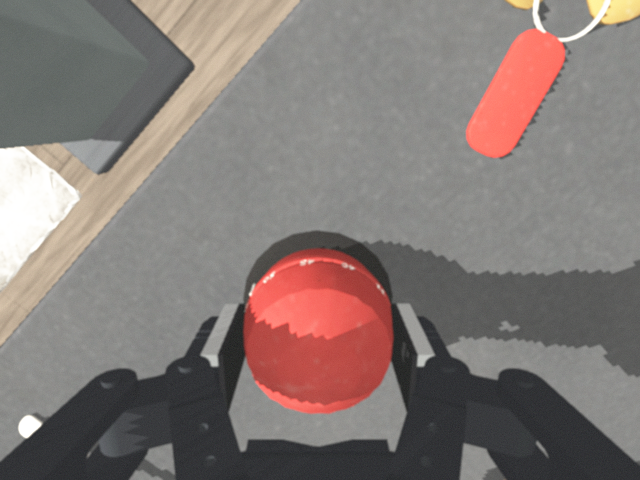

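Emit:
{"method": "apply_moves", "body": {"rows": [[0,0,7,0,0,0,1],[0,0,14,0,0,0,1],[0,0,21,0,0,0,1],[0,0,28,0,0,0,1],[0,0,28,0,0,0,1]]}}

```text
time_s: 9.15
ee_pos: [0.5053, 0.2474, -0.0118]
orientation: [1.868, 2.525, 0.009]
contact_force: [7.6, 10.9, -2.5]
gripper_width: 0.0563
```

```bash
python3 - <<'E'
from h import *
w=ctrl.get_image("wrist");o,r=st()
save(w,"w9.png",(200,200,440,440))
E
```

```text
t 9.2 p [ 0.5052  0.2474 -0.0118] R [[-0.296, 0.955, 0.004], [0.955, 0.296, 0.004], [0.003, 0.005, -1.0]] q6 [0.304, 0.416, -0.31, 0.839, 0.003, 1.575] F [ 7.12 11.21 -3.72] M [ 1.957 -0.83  -0.013] w 0.0561
```

View pics/w9.png

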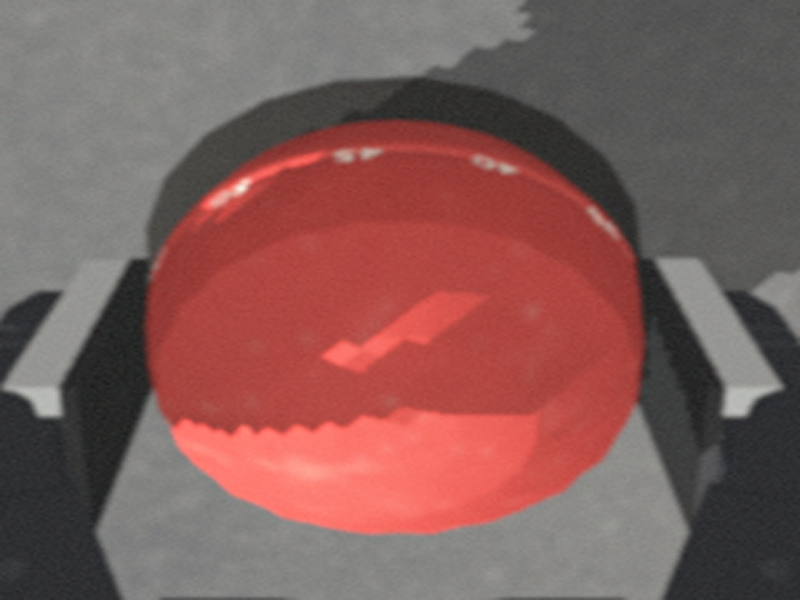

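Emit:
{"method": "apply_moves", "body": {"rows": [[0,0,7,0.001,0.001,0,1],[0,0,14,0.001,0.001,0,1],[0,0,21,0.001,0.001,0,1],[0,0,21,0.001,0.001,0,1]]}}

```text
time_s: 9.6
ee_pos: [0.5068, 0.2471, -0.0109]
orientation: [2.296, 2.14, 0.009]
contact_force: [6.6, 0.5, 5.9]
gripper_width: 0.0559
```

```bash
python3 - <<'E'
from h import *
w=ctrl.get_image("wrist");o,r=st()
save(w,"w10.png",(200,200,440,440))
E
```

```text
t 9.65 p [ 0.5068  0.247  -0.0109] R [[0.068, 0.998, 0.006], [0.998, -0.068, 0.001], [0.002, 0.006, -1.0]] q6 [0.305, 0.417, -0.307, 0.841, -0.0, 1.943] F [5.61 0.52 5.48] M [ 0.224 -1.34  -0.01 ] w 0.0558
```

View pics/w10.png

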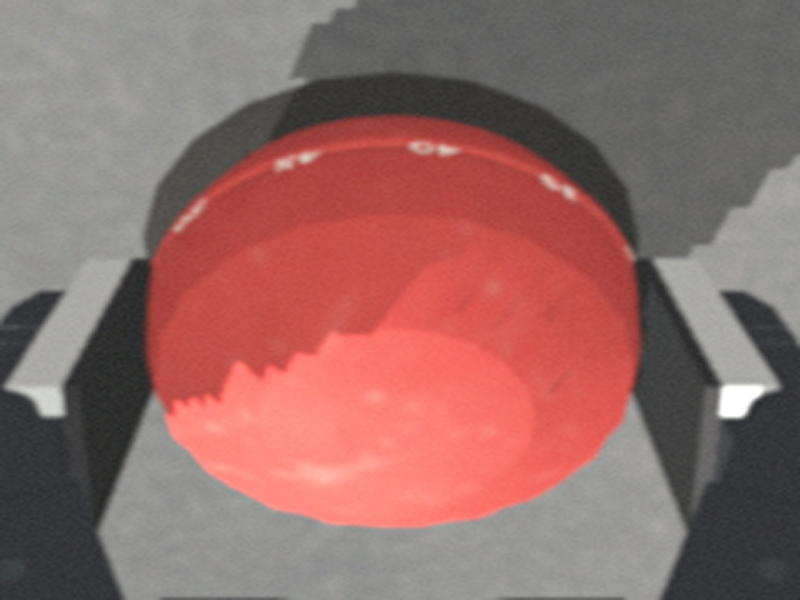

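Emit:
{"method": "apply_moves", "body": {"rows": [[0,0,5,0,0,0,1],[0,0,10,0,0,0,1],[0,0,15,0,0,0,1],[0,0,15,0,0,0,1]]}}

```text
time_s: 10.05
ee_pos: [0.5078, 0.2472, -0.0102]
orientation: [2.554, 1.823, 0.012]
contact_force: [7.3, 0.4, 8.7]
gripper_width: 0.0558
```

```bash
python3 - <<'E'
from h import *
w=ctrl.get_image("wrist");o,r=st()
save(w,"w11.png",(200,200,440,440))
E
```

```text
t 10.1 p [ 0.5078  0.2472 -0.0101] R [[0.323, 0.946, 0.008], [0.946, -0.323, 0.002], [0.005, 0.007, -1.0]] q6 [0.305, 0.416, -0.305, 0.841, -0.001, 2.205] F [ 7.16  1.02 10.19] M [ 0.164 -1.594  0.038] w 0.0551
```

View pics/w11.png

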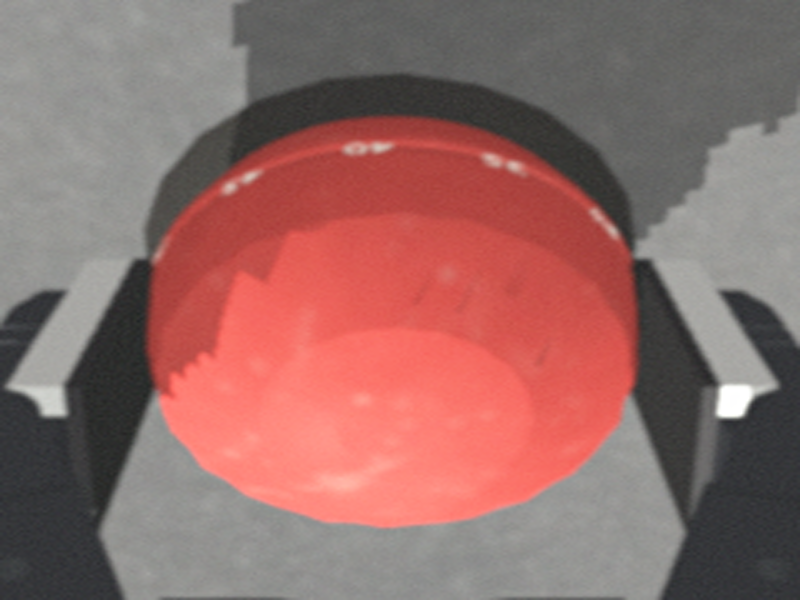

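Emit:
{"method": "apply_moves", "body": {"rows": [[0,0,15,0,0,0,0],[0,0,15,0,0,0,0],[0,0,15,0,0,0,0],[0,0,15,0,0,0,0],[0,0,15,0,0,0,0],[0,0,15,0,0,-0.03,0],[0,0,15,0,0,-0.07,0]]}}

```text
time_s: 10.8
ee_pos: [0.5022, 0.2459, 0.0565]
orientation: [-2.769, -1.482, 0.007]
contact_force: [0.4, 0.2, 0.1]
gripper_width: 0.0853
```

```bash
python3 - <<'E'
from h import *
w=ctrl.get_image("wrist");o,r=st()
save(w,"w12.png",(220,160,420,310))
save(ctrl.get_image("scene"),"s12.png",(196,330,276,390))
E
```

```text
t 10.85 p [0.5057 0.247  0.0641] R [[0.555, 0.832, 0.006], [0.832, -0.555, 0.002], [0.005, 0.004, -1.0]] q6 [0.305, 0.346, -0.201, 1.018, -0.0, 2.464] F [2.09 0.86 4.44] M [ 0.031 -0.138  0.007] w 0.0856
```

View pics/w12.png

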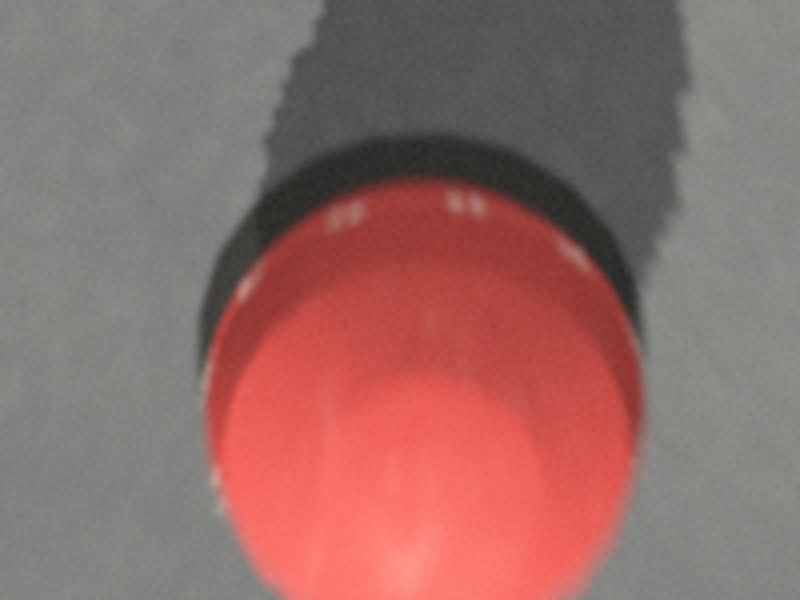

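View pics/s12.png

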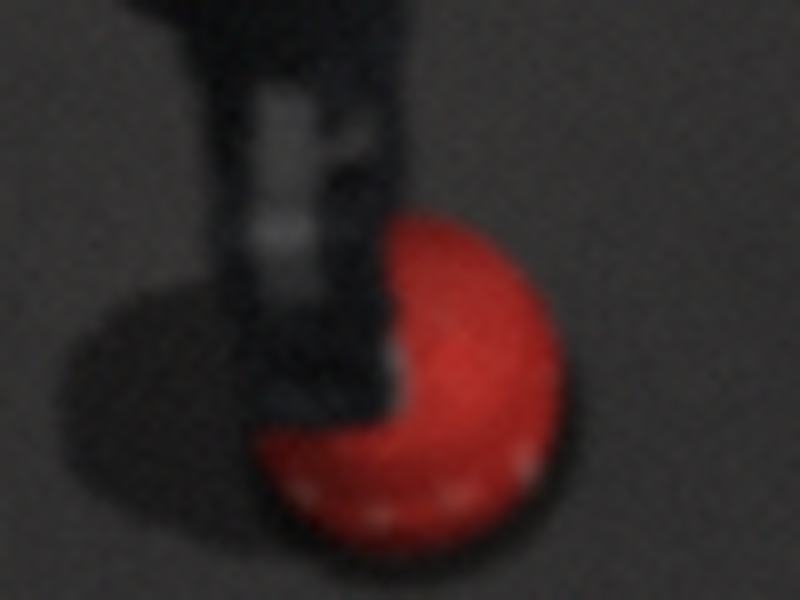

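The marks slipped by the full 15° on the last turn, so the dial is on its stop (about 60° travelled). I'll unwind the wrist and check the index from the robot's side.

Emit:
{"method": "apply_moves", "body": {"rows": [[0,0,0,0,0,-0.05,0],[0,0,-10,0,0,-0.1,0],[0,0,-86,-0.03,-0.02,-0.13,0],[0,0,-86,-0.03,-0.02,-0.13,0],[0,0,-86,-0.03,-0.02,-0.13,0],[0,0,-86,-0.03,-0.02,-0.13,0],[0,0,-86,-0.03,-0.02,-0.13,0],[0,0,-86,-0.03,-0.02,-0.13,0],[0,0,-86,-0.03,-0.02,-0.13,0],[0,0,-86,-0.03,-0.02,-0.13,0],[0,0,-86,-0.03,-0.02,-0.13,0],[0,0,-86,-0.03,-0.02,-0.13,0]]}}

```text
time_s: 12.1
ee_pos: [0.4703, 0.2325, 0.187]
orientation: [-1.012, -2.974, 0.0]
contact_force: [0.1, 0.4, 0.3]
gripper_width: 0.0857
```

```bash
python3 - <<'E'
from h import *
w=ctrl.get_image("wrist");o,r=st()
u,v=proj(w,[.504,.246,.04]).astype(int);print(u,v)
save(w,"w13.png",(u-60,v-45,u+60,v+45))
rel([.45,-.19,.23],3.4)
E
```

```text
t 12.15 p [0.4703 0.2325 0.1871] R [[-0.789, 0.615, -0.0], [0.615, 0.789, -0.0], [0.0, -0.0, -1.0]] q6 [0.299, 0.218, -0.057, 1.296, 0.0, 0.961] F [-0.49 -0.28 -0.11] M [-0.039  0.052 -0.009] w 0.0853
353 234
turn deg [-1.000e-02 -2.000e-02 -5.273e+01] shift [-0.2436 -0.3457 -0.0429] yaw now 142.08
```

View pics/w13.png

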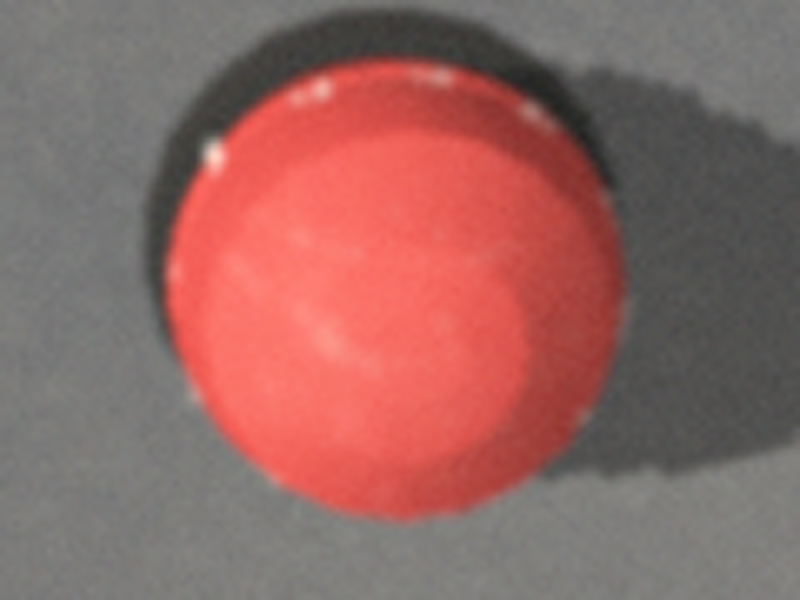

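The index mark at (212,155) sits where the dial's zero tick belongs, covering it. So the dial is at zero. On to the carousel.

Emit:
{"method": "apply_moves", "body": {"rows": [[0,0,-52,-0.24,-0.346,-0.06,0],[0,0,-52,-0.24,-0.346,-0.06,0],[0,0,-52,-0.24,-0.346,-0.06,0],[0,0,-52,-0.24,-0.346,-0.06,0],[0,0,-52,-0.24,-0.346,-0.06,0],[0,0,-52,-0.24,-0.346,-0.06,0],[0,0,-52,-0.24,-0.346,-0.06,0],[0,0,-52,-0.24,-0.346,-0.06,0],[0,0,-52,-0.24,-0.346,-0.06,0],[0,0,-52,-0.24,-0.346,-0.06,0],[0,0,-52,-0.24,-0.346,-0.06,0]]}}

```text
time_s: 13.25
ee_pos: [0.4477, -0.1905, 0.2471]
orientation: [0.377, -3.119, 0.0]
contact_force: [0.7, 0.7, 0.2]
gripper_width: 0.0854
```

```bash
python3 - <<'E'
from h import *
w=ctrl.get_image("wrist");o,r=st();save(w,"w14.png")
for l in("knob","salt","carousel_base","turntable","jar"):
    for d in ctrl.pinpoint(l,"wrist"):
        z={"knob":.149,"salt":.02,"carousel_base":0,"turntable":.012,"jar":.02}[l]
        u,v=d["at"][0]*640,d["at"][1]*480;print(l,round(d["p"],2),round(u,1),round(v,1),atz(w,u,v,z).round(4))
E
```

```text
t 13.3 p [ 0.4477 -0.189   0.247 ] R [[-0.971, -0.24, -0.0], [-0.24, 0.971, 0.0], [0.0, 0.0, -1.0]] q6 [-0.572, 0.138, -0.006, 1.427, 0.0, -0.815] F [ 0.49  0.1  -0.84] M [0.031 0.018 0.005] w 0.0853
knob 0.61 288.7 315.2 [ 0.5209 -0.1949  0.149 ]
salt 0.96 257.1 281.7 [ 0.5588 -0.2316  0.02  ]
salt 0.31 299.7 258.6 [ 0.5209 -0.1918  0.02  ]
carousel_base 0.7 258.0 282.0 [ 0.5682 -0.2317  0.    ]
turntable 0.93 299.2 259.2 [ 0.5246 -0.1918  0.012 ]
jar 0.96 347.4 271.1 [ 0.5226 -0.1375  0.02  ]
jar 0.84 304.7 303.5 [ 0.5722 -0.1741  0.02  ]
jar 0.74 264.5 226.5 [ 0.4944 -0.2362  0.02  ]
jar 0.54 144.8 277.9 [ 0.5839 -0.3532  0.02  ]
```

View pics/w14.png

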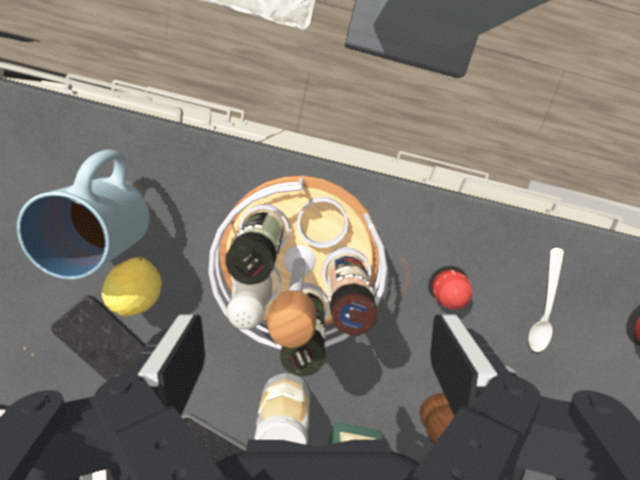

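```bash
python3 - <<'E'
from h import *
w=ctrl.get_image("wrist");save(w,"w15.png",(200,165,400,315))
from scipy.optimize import least_squares
pts=np.array([[.5588,-.2316],[.5722,-.1741],[.5226,-.1375],atz(w,323.5,224,.025)[:2],[.4944,-.2362]]);k=np.arange(5)*72
f=lambda x:(np.c_[x[0]+.052*np.cos(np.radians(x[2]+k)),x[1]+.052*np.sin(np.radians(x[2]+k))]-pts).ravel()
s=least_squares(f,[.521,-.193,-46]);print(s.x,(s.fun*1000).round(1))
E
```

```text
[  0.52475179  -0.19036641 -52.5340983 ] [-2.4 -0.   1.6  1.1  0.8 -0.9 -0.9 -3.1  0.9  3. ]
```

View pics/w15.png

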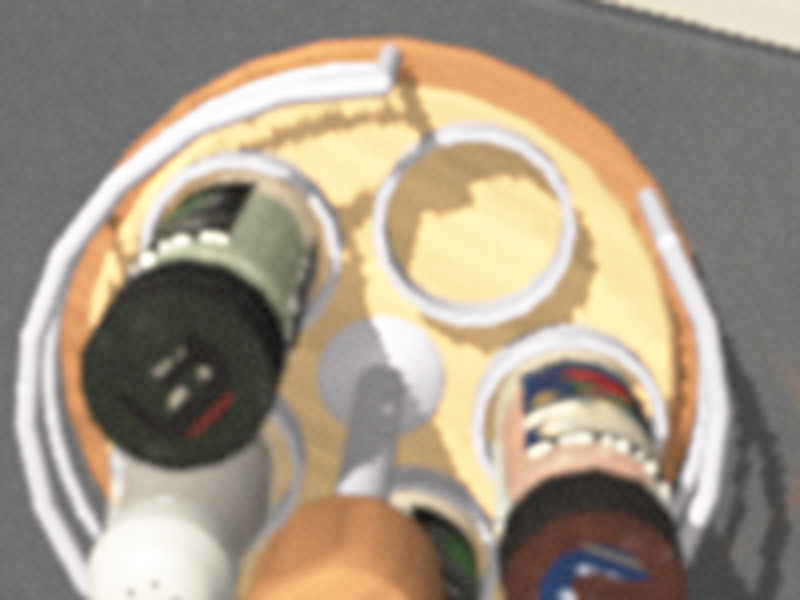

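```bash
python3 - <<'E'
from h import *
w=ctrl.get_image("wrist");t=ctrl.get_image("top");save(t,"t15.png",(320,230,430,320))
c=np.array([.5245,-.1905])
for n,(u,v),z in(("Lb",(298.25,177),.012),("Lt",(297,186),.057),("Rb",(362,212.5),.012),("Rt",(366.7,225.5),.057),("collar",(295,259),.016)):
    p=atz(w,u,v,z)[:2];d=p-c;print(n,p.round(4),np.hypot(*d).round(4),np.degrees(np.arctan2(d[1],d[0])).round(1)%360)
for b in((w,"wrist"),):
    for d in ctrl.regions_of("carousel_base","wrist"):
        ys,xs=np.nonzero(d["mask"]);print(d["p"],len(xs),xs.min(),xs.max(),ys.min(),ys.max())
# foot circle overlay prediction
a=np.radians(np.arange(0,360,30))
im=w["pixels"][:,:,::-1].copy();im=cv2.resize(im[165:365,180:420],None,fx=3,fy=3,interpolation=cv2.INTER_CUBIC)
for rr,z,col in((.091,.012,(0,255,0)),(.087,.059,(255,0,0))):
    for q in np.radians(np.arange(0,360,5)):
        u,v=proj(w,[c[0]+rr*np.cos(q),c[1]+rr*np.sin(q),z]);cv2.circle(im,(int((u-180)*3),int((v-165)*3)),1,col,-1)
cv2.imwrite("pics/w16.png",im)
E
```

```text
Lb [ 0.4366 -0.2097] 0.0899 192.3
Lt [ 0.438  -0.2084] 0.0883 191.7
Rb [ 0.4567 -0.1347] 0.0878 140.5
Rt [ 0.4587 -0.1344] 0.0865 139.6
collar [ 0.5245 -0.1922] 0.0017 270.9
0.94 4099 204 382 174 346
```

View pics/w16.png

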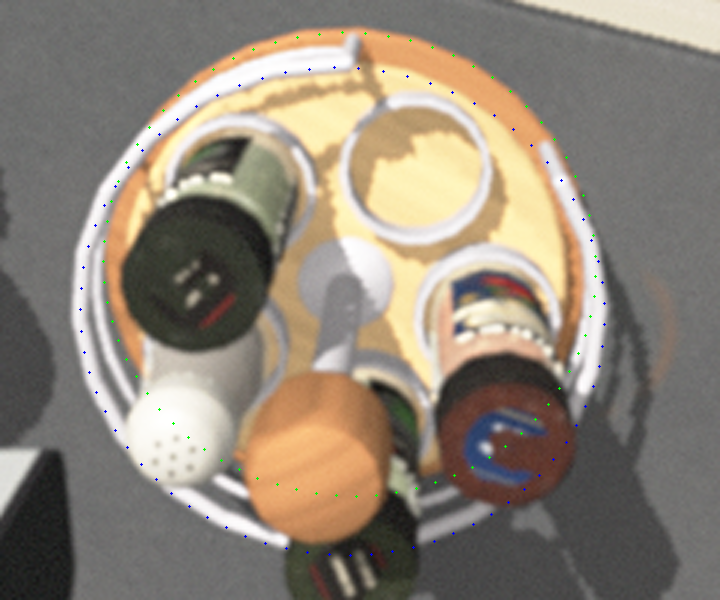

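```bash
python3 - <<'E'
from h import *
rel([.524,-.191,.15],np.radians(193.9))
E
```

```text
turn deg [-0.01  0.01  0.35] shift [-0.0727 -0.0222  0.0975] yaw now -165.75
```

Emit:
{"method": "apply_moves", "body": {"rows": [[0,0,0,-0.03,-0.01,0,0],[0,0,0,-0.073,-0.022,0,0],[0,0,0,-0.073,-0.022,0.04,0],[0,0,0,-0.073,-0.022,0.08,0],[0,0,0,-0.073,-0.022,0.097,0],[0,0,0,-0.073,-0.022,0.097,0],[0,0,0,-0.073,-0.022,0.097,0]]}}

```text
time_s: 14.45
ee_pos: [0.5243, -0.1913, 0.1511]
orientation: [-0.388, 3.117, -0.0]
contact_force: [0.2, -0.0, 0.1]
gripper_width: 0.0851
```

```bash
python3 - <<'E'
from h import *
w=ctrl.get_image("wrist");o,r=st();save(w,"w17.png");s=ctrl.get_image("scene");save(s,"s17.png",(310,150,470,270))
for z in(.130,.149,.168):print(z,proj(w,[.524,-.191,z]),proj(w,[*o["ee_pos"][:2],z]))
E
```

```text
t 14.5 p [ 0.5247 -0.1916  0.1517] R [[-0.969, -0.245, 0.002], [-0.245, 0.969, -0.001], [-0.001, -0.001, -1.0]] q6 [-0.5, 0.288, -0.052, 1.229, -0.0, -0.748] F [ 0.42  0.17 -0.77] M [ 0.001  0.009 -0.021] w 0.0855
0.13 [316.85009325 267.37142261] [315.43803293 268.21569318]
0.149 [316.79074417 281.63831892] [315.24642521 282.55066845]
0.168 [316.71911329 298.8576307 ] [315.01519969 299.84961796]
```

View pics/w17.png

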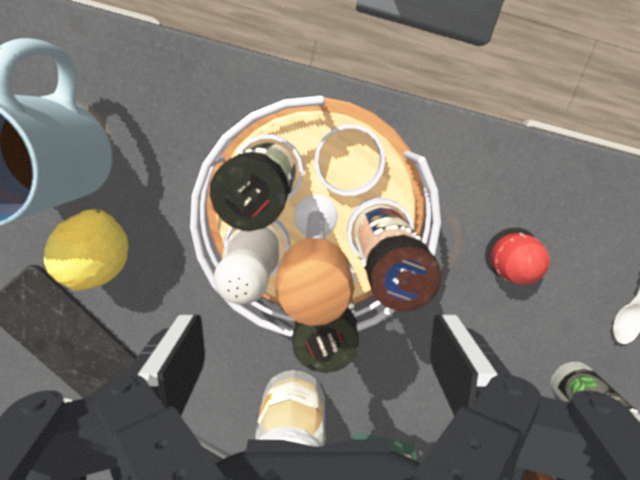

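View pics/s17.png

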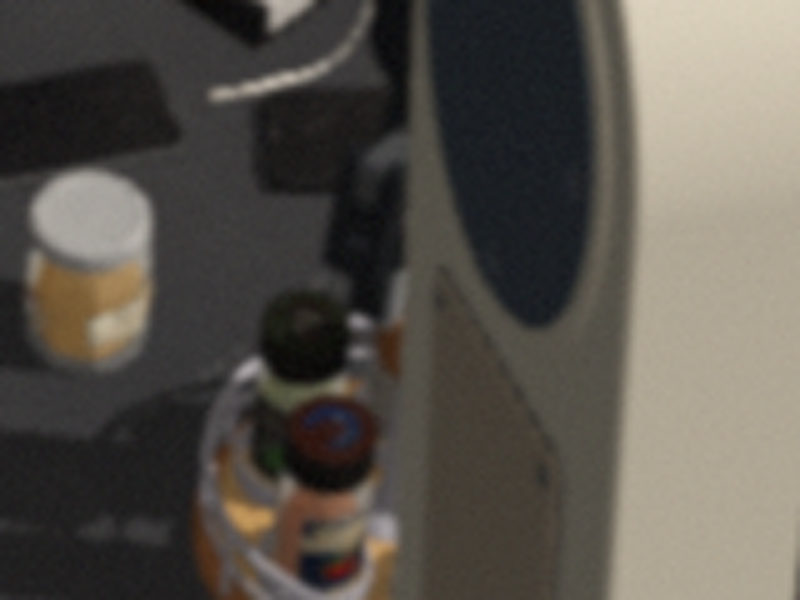

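Emit:
{"method": "apply_moves", "body": {"rows": [[0,0,0,0,0,0.02,0],[0,0,0,0,0,0.035,0],[0,0,0,0,0,0.045,0],[0,0,0,0,0,0.051,0],[0,0,0,0,0,0.051,0]], "force": 25}}

```text
time_s: 15.05
ee_pos: [0.524, -0.1914, 0.0994]
orientation: [0.388, -3.117, -0.0]
contact_force: [-0.1, 0.5, -0.1]
gripper_width: 0.0855
```

```bash
python3 - <<'E'
from h import *
w=ctrl.get_image("wrist");o,r=st();save(w,"w18.png")
E
```

```text
t 15.1 p [ 0.5243 -0.1915  0.0999] R [[-0.969, -0.245, 0.0], [-0.245, 0.969, -0.0], [-0.0, -0.0, -1.0]] q6 [-0.501, 0.317, -0.147, 1.107, 0.0, -0.748] F [ 0.39 -0.3  -0.18] M [-0.059 -0.019  0.034] w 0.0851
```

View pics/w18.png

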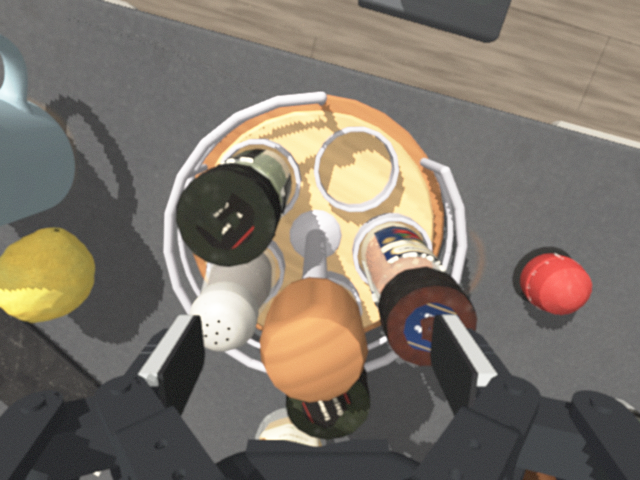

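Emit:
{"method": "apply_moves", "body": {"rows": [[0,0,0,0,0,0,0.2],[0,0,0,0,0,0,0.35],[0,0,0,0,0,0,0.5],[0,0,0,0,0,0,0.7],[0,0,0,0,0,0,1],[0,0,0,0,0,0,1],[0,0,0,0,0,0,1]], "force": 25}}

```text
time_s: 15.8
ee_pos: [0.5246, -0.1928, 0.1002]
orientation: [-0.387, 3.117, -0.004]
contact_force: [0.4, -5.2, 2.7]
gripper_width: 0.0373
```

```bash
python3 - <<'E'
from h import *
w=ctrl.get_image("wrist");o,r=st();save(w,"w19.png")
E
```

```text
t 15.85 p [ 0.5246 -0.1928  0.1002] R [[-0.97, -0.245, 0.001], [-0.245, 0.97, -0.003], [-0.001, -0.003, -1.0]] q6 [-0.501, 0.317, -0.146, 1.105, -0.002, -0.748] F [-0.49 -5.28  2.64] M [-1.139  0.032  0.009] w 0.0371
```

View pics/w19.png

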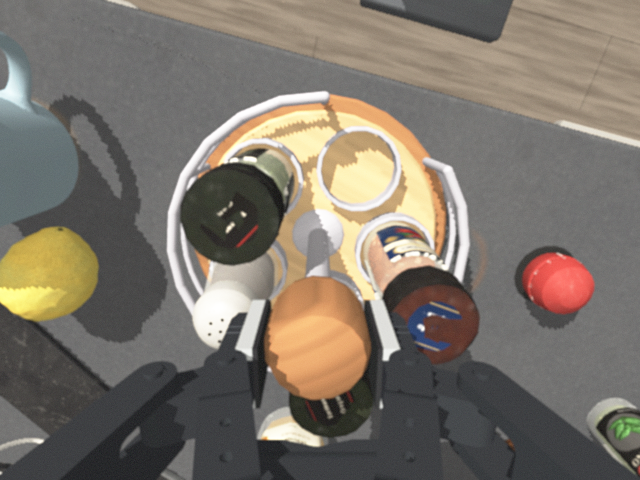

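Emit:
{"method": "apply_moves", "body": {"rows": [[0,0,1,0,-0.001,0,1],[0,0,3,0,-0.0015,0,1],[0,0,6,0,-0.0015,0,1],[0,0,10,0,-0.0015,0,1],[0,0,15,0,-0.0015,0,1],[0,0,20,0,-0.0015,0,1],[0,0,25,0,-0.0015,0,1],[0,0,30,0,-0.0015,0,1],[0,0,34,0,-0.0015,0,1],[0,0,37,0,-0.0015,0,1],[0,0,39,0,-0.0015,0,1],[0,0,40,0,-0.0015,0,1]]}}

```text
time_s: 17.05
ee_pos: [0.5245, -0.1933, 0.1002]
orientation: [0.705, 3.061, -0.001]
contact_force: [-1.7, -1.5, 7.3]
gripper_width: 0.0373
```

```bash
python3 - <<'E'
from h import *
w=ctrl.get_image("wrist");o,r=st();save(w,"w20.png")
E
```

```text
t 17.1 p [ 0.5245 -0.1932  0.1001] R [[-0.899, 0.438, 0.001], [0.438, 0.899, -0.001], [-0.001, -0.001, -1.0]] q6 [-0.503, 0.318, -0.145, 1.107, -0.001, -0.05] F [-2.26 -0.76  5.94] M [-0.398  0.453 -0.076] w 0.0366
```

View pics/w20.png

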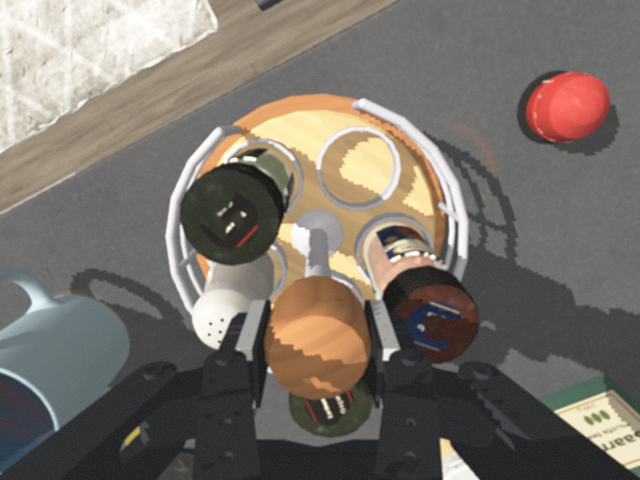

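Emit:
{"method": "apply_moves", "body": {"rows": [[0,0,2,0,0,0,1],[0,0,5,0,0,0,1],[0,0,10,0,0,0,1],[0,0,15,0,0,0,1],[0,0,21,0,0,0,1],[0,0,27,0,0,0,1],[0,0,33,0,0,0,1],[0,0,39,0,0,0,1],[0,0,44,0,0,0,1],[0,0,47,0,0,0,1],[0,0,49,0,0,0,1],[0,0,50,0,0,0,1]]}}

```text
time_s: 18.3
ee_pos: [0.524, -0.1936, 0.1001]
orientation: [1.932, 2.476, -0.002]
contact_force: [-3.7, -3.7, 6.8]
gripper_width: 0.0367
```

Emit:
{"method": "apply_moves", "body": {"rows": [[0,0,2,0,0,0,1],[0,0,5,0,0,0,1],[0,0,10,0,0,0,1],[0,0,15,0,0,0,1],[0,0,21,0,0,0,1],[0,0,27,0,0,0,1],[0,0,33,0,0,0,1],[0,0,39,0,0,0,1],[0,0,45,0,0,0,1],[0,0,48,0,0,0,1],[0,0,50,0,0,0,1],[0,0,51,0,0,0,1]]}}

```text
time_s: 19.5
ee_pos: [0.5234, -0.1935, 0.1001]
orientation: [2.81, 1.403, -0.003]
contact_force: [-6.7, -3.7, 9.3]
gripper_width: 0.0366
```

```bash
python3 - <<'E'
from h import *
w=ctrl.get_image("wrist");o,r=st();save(w,"w21.png")
for l in("salt","jar"):
    for d in ctrl.pinpoint(l,"wrist"):
        u,v=d["at"][0]*640,d["at"][1]*480;p=atz(w,u,v,.02)[:2];q=p-o["ee_pos"][:2];print(l,round(d["p"],2),round(u),round(v),p.round(4),np.hypot(*q).round(4),np.degrees(np.arctan2(q[1],q[0])).round(1)%360)
t=ctrl.get_image("top");save(t,"t21.png",(310,225,470,345))
for d in ctrl.pinpoint("salt","top"):
        u,v=d["at"][0]*640,d["at"][1]*480;print(round(d["p"],2),u,v,atz(t,u,v,.02))
E
```

```text
t 19.55 p [ 0.5234 -0.1935  0.1001] R [[0.602, 0.799, -0.001], [0.799, -0.602, -0.001], [-0.002, -0.0, -1.0]] q6 [-0.503, 0.317, -0.145, 1.109, -0.002, 1.713] F [-7.36 -3.7   9.07] M [-0.552  1.612 -0.042] w 0.0368
salt 0.87 248 267 [ 0.472  -0.1818] 0.0528 167.2
jar 0.91 261 178 [ 0.5183 -0.1393] 0.0544 95.4
jar 0.82 391 249 [ 0.5588 -0.2305] 0.0512 313.7
0.25 446.4 286.416 [ 0.50397519 -0.39612621  0.02      ]
```

View pics/w21.png

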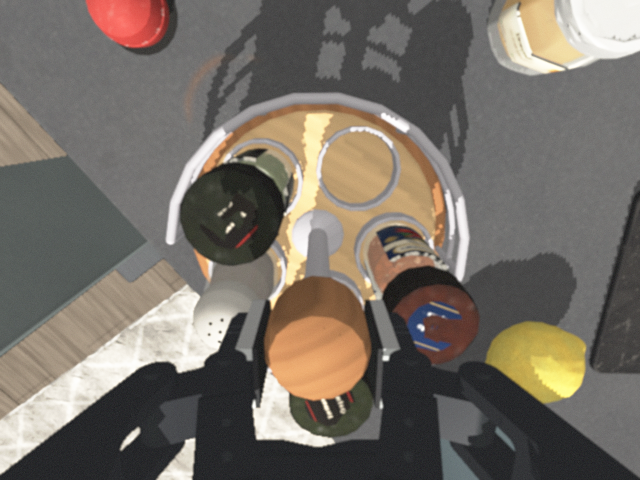

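View pics/t21.png

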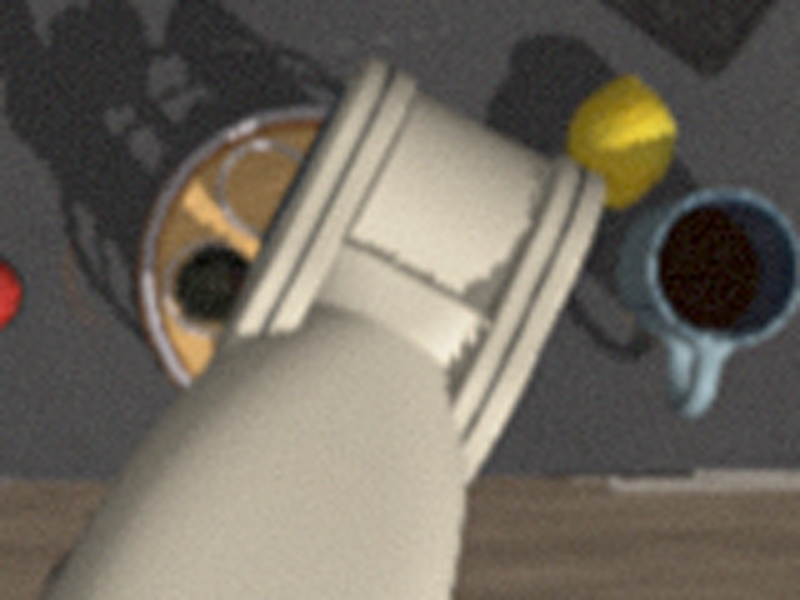

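```bash
python3 - <<'E'
from h import *
from scipy.optimize import least_squares
w=ctrl.get_image("wrist");o,r=st()
pts=[];k=[]
for l,u,v,z,kk in(("salt",248,267,.02,0),("j",261,178,.02,-72),("j2",391,249,.02,144),("ring",357.5,166,.025,-144)):
    pts.append(atz(w,u,v,z)[:2]);k.append(kk)
pts=np.array(pts);k=np.array(k)
f=lambda x:(np.c_[x[0]+.052*np.cos(np.radians(x[2]+k)),x[1]+.052*np.sin(np.radians(x[2]+k))]-pts).ravel()
s=least_squares(f,[.521,-.193,166]);print(s.x,(s.fun*1000).round(1))
e=atz(w,172,240,.059)[:2];print("rail end",e,e-s.x[:2],np.degrees(np.arctan2(*(e-s.x[:2])[::-1])))
save(w,"w22.png",(150,140,310,260))
E
```

```text
t 19.8 p [ 0.5234 -0.1935  0.1001] R [[0.6, 0.8, -0.001], [0.8, -0.6, -0.001], [-0.002, -0.0, -1.0]] q6 [-0.503, 0.317, -0.145, 1.109, -0.002, 1.711] F [-7.42 -2.88  9.51] M [-0.518  1.601 -0.036] w 0.0367
[  0.5239355   -0.19170194 168.38791407] [ 1.4  0.6 -0.1 -0.7  0.2  0.5 -1.5 -0.5]
rail end [ 0.46249953 -0.13465481] [-0.06143597  0.05704713] 137.1213739852167
```

View pics/w22.png

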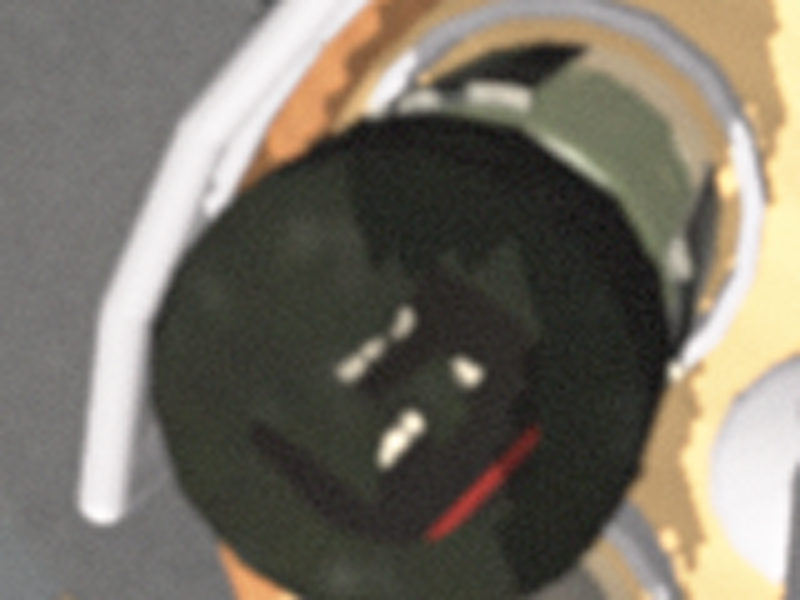

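Emit:
{"method": "apply_moves", "body": {"rows": [[0,0,1,0,0,0,1],[0,0,2,0,0,0,1],[0,0,3,0,0,0,1],[0,0,3,0,0,0,1],[0,0,3,0,0,0,1],[0,0,3,0,0,0,1],[0,0,3,0,0,0,1],[0,0,3,0,0,0,1],[0,0,3,0,0,0,1]]}}

```text
time_s: 20.7
ee_pos: [0.5234, -0.1934, 0.1001]
orientation: [2.845, 1.33, -0.003]
contact_force: [-7.2, -3.3, 9.1]
gripper_width: 0.0367
```

```bash
python3 - <<'E'
from h import *
w=ctrl.get_image("wrist");o,r=st();save(w,"w23.png")
for d in ctrl.pinpoint("salt","wrist"):
    u,v=d["at"][0]*640,d["at"][1]*480;p=atz(w,u,v,.02)[:2];q=p-np.array([.5238,-.1925]);print(round(d["p"],2),p.round(4),np.degrees(np.arctan2(q[1],q[0])).round(1)%360)
s=ctrl.get_image("scene");save(s,"s23.png")
for d in ctrl.regions_of("timer_grip","scene")[:2]:print(d["p"],d["at"])
E
```

```text
t 20.75 p [ 0.5234 -0.1934  0.1001] R [[0.641, 0.767, -0.001], [0.767, -0.641, -0.001], [-0.002, -0.0, -1.0]] q6 [-0.503, 0.317, -0.145, 1.109, -0.002, 1.763] F [-7.32 -3.34  8.83] M [-0.437  1.637 -0.037] w 0.0367
0.83 [ 0.4741 -0.18  ] 165.9
0.84 [0.5148, 0.6144]
0.81 [0.372, 0.7729]
```

View pics/w23.png

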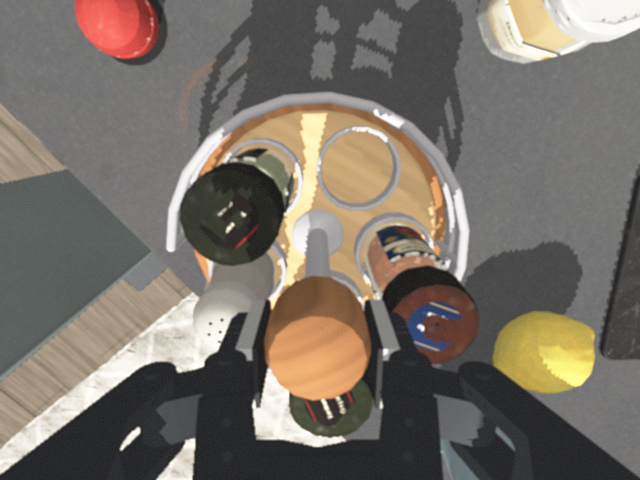

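View pics/s23.png

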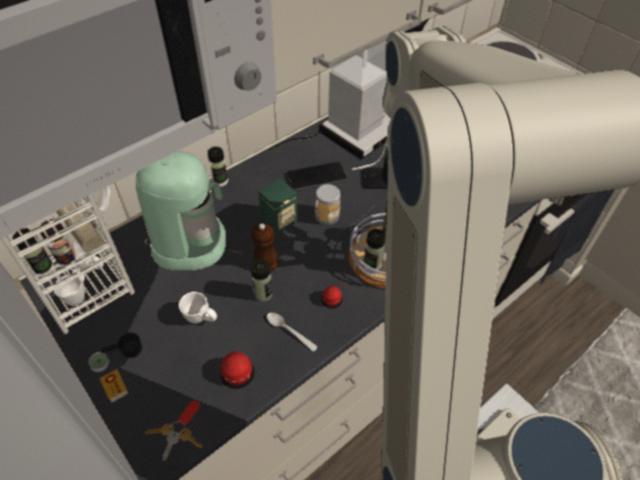

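```bash
python3 - <<'E'
from bench import ctrl
print(ctrl.sign_off())
E
```

```text
the job is handed in; nothing more can be done
None
```

The job is handed in at about 21 s of the 72 s allowed. The timer reads zero, the salt stands in the rail's opening, and the gripper still holds the knob.

- **Timer:** I turned the large timer's dial clockwise about 60° until it met its stop. The pads then slipped the full last 15°, and a later picture showed the zero tick under the index mark. My first grip missed because the fingertips sit about 33 mm higher than the reported tool position. I corrected for that and gripped again.
- **Carousel:** I turned the knob about 144° clockwise with no visible slip.
    - **Salt:** the last picture puts it at about 166° round the axis.
    - **Opening:** its middle is at about 165°. That leaves an offset of roughly 1 mm, with perhaps 2 mm of uncertainty.
    - **Disagreement:** the jar-by-jar fits of the salt's angle differed from each other by up to about 3°.
- **Grip and surroundings:** The gripper last read 36.7 mm open on the 38 mm knob at 25 N, with a steady side and down load of about 12 N. The jars I could see stood in their rings, and no other thing had visibly moved. The arm hid part of the carousel in the scene and top views, so only the wrist camera checked the salt.

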